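# Wind up the air sampler and scan it in

## Robot

A 6-joint arm with a two-finger parallel gripper is mounted at the origin on the work surface. World frame = base frame: x ahead of the robot, y to its left, z up, the work surface at z = 0. Lengths are in m, angles in rad, forces in N, time in s.
With the tool pointing down it reaches from about 0.35 to 0.975 m from the base axis. Payload 4.9 kg.
Tool frame: the origin (TCP) lies midway between the tips of the shut fingers; the grasp point (between the pads) lies behind it (manip.grasp_offset is the y of the grasp point in the tool frame, in m); y points along the fingers, z is the direction in which the jaws open and shut, and the axes are right-handed (so a half turn about y gives the same grasp; the last joint's range is limited). The gripper opens to 85 mm and grips with 20 to 120 N. Pads are 22 mm wide; open, the fingers measure 114 mm over their backs; the gripper's body (76 mm by 85 mm) begins 54 mm behind the grasp point. The pads swing forward as they close: fully open they stand 13 mm farther back than shut.
Start: joints at [-0.119, 0.053, 1.613, -0, 1.476, -0.119], TCP at [0.625, 0, 0.231] pointing down, gripper open.
Joint ranges: [-3.01, 3.01], [-1.01, 2.22], [0.06, 2.58], [-1.02, 4.17], [0.09, 2.62], [-3.14, 3.14]. Speed limits (rad/s): [2.57, 2.57, 3.14, 3.14, 3.14, 3.14].

## Interface

Orientations are given as a unit quaternion [w, x, y, z].
In Python, from plant import manip gives the robot as it stands. The module is installed in compiled form; this text tells all that it offers.
- The arm moves only by the shell command python3 -m jog 'ROWS'. ROWS is a JSON object of lists of equal length, an entry for each row: "offset": the shift along the world's x, y, z in units of 50 mm (1.0 is 50 mm), a list of three; "angular": the turn, a rotation vector about the world's x, y, z in units of 6 degrees (1.0 is 6 degrees), a list of three; "jaw": the finger opening in mm, from 0 to 85.4. In form: {"offset": [[tx, ty, tz], ...], "angular": [[ax, ay, az], ...], "jaw": [jaw, ...]}. A call has 1 to 12 rows; each row shifts and turns the commanded pose from where the row before left it; what a row does not reach is not made up. A row lasts 1/10 s, in which the tool goes at most 50 mm and 8.59 degrees, less where a joint would pass 70% of its speed; a pose out of reach is approached as far as the arm can. A call is refused whole if a number of a shift passes 1 or a number of a turn 1, either way. A call with a gripper value outside its range is refused whole. The fingers move at their own pace and stop on an object; the grip force is fixed at half the most. Time passes only in rows, so rows that do not move let the fingers close. It gives the time, the measured TCP pose, the force and the opening at its end, in the units of the state.
- manip.state(): the state, without advancing time (a new reading comes with each control period).
- manip.grab_frame(name): name is "scene" or "side" or "wrist"; returns the picture (400x640x3 uint8, blue, green, red); there is no depth.
- manip.camera_model(name): a dict with "fx", "fy", "cx", "cy" (pixels), "rvec" (rotation vector, rad) and "tvec" (3), from world to camera coordinates, as OpenCV has them; the wrist camera has in their place "mount" (4x4, takes a point from camera to tool coordinates, whose origin is the TCP and whose axes are the tool frame's). Camera axes: x right, y down, z forward; pixel columns grow to the right and rows downward; lengths in m; the calibration is good to about 2 mm. A picture is of the moment at which its call begins: read the wrist's pose just before it. camera_model takes no time and is no camera call.
- manip.job_done(): hands the job in, once; it reports no verdict.
The state is a dict: "time": time; "joint_pos": joint angles; "joint_vel": joint speeds; "joint_efforts": joint torques, N m; "tool_pos": TCP position; "tool_rot": TCP orientation; "contact_force": force on the tool from outside, world axes, zero at the start; "ft_torque": the same for the moment, N m; "gripper_width": opening from 0.0 (shut) to 1.0 (fully open).
Only numpy, scipy, OpenCV 4.12 (cv2) and the standard library are available. Lean on these libraries where they do the work, as an engineer would, in place of code of your own. Each camera call takes 0.05 s, during which the arm holds its last target.

## Task

Wind the red key of the spring-driven air sampler clockwise, by repeated turns, until it is fully wound (up to its stop). Then take the hand scanner from its mat, hold it still for about a second pointing squarely at the barcode label on the sampler's left side, with its window about 80 mm from the label, and lay it gently back flat on its mat, right way up and near the mat's middle. Do not knock over or shift the bottles, the jar or the can.

Things in the scene. Friction and masses are not known exactly. Their poses are not given: they have to be found in the camera images.
- sampler: White air sampler fixed to the bench, 200 mm deep (its x) x 170 wide (y), Origin: centre of underside; front faces its -x. Front 60 mm high; a grey deck rises from there at 35 deg to the rear top, 157 high (x 30 to 100), with an inlet and, at x 75, a steel guard hoop right across, 261 high. The deck's normal leans 35 deg from vertical to its -x. The label flap sticks 50 out of its left (+y) side.
- key (a joint): Turn of the winding key, rad: 0 unwound, grows clockwise as seen looking down on the deck; hard stop at 6.28 = fully wound (one full turn from 0). Springy, but it stays where it is let go; needs 0.2 to 0.3 N m. At 0 (and every half turn) the key's wing lies along the sampler's fore-and-aft direction, up and down the slope.
- key_grip (a point): Centre of the key's flat red wing, on the key's axis, 51 mm above the deck along its normal. Wing 64 mm long, 12 thick, 34 high along the axis, on a round stem 18 mm thick and 34 long; a steel boss 60 mm wide round the stem rises 8 mm from the deck. The key's axis is the deck's normal: 35 deg from vertical, leaning to the sampler's front.
- label: White label with black bars, 68 x 50 mm, on a blue flap at the sampler's left side, 70 mm above the bench. Origin: centre of the printed face; its z axis is the outward normal, pointing to the sampler's left (+y) and up, 50 deg from vertical; its x is the sampler's x.
- scanner: Loose hand scanner, 160 mm long, 0.18 kg, lying on the mat. Origin: centre of underside; x points to the window (front face, 80 mm from the origin); the beam runs along +x, 19 mm above the underside. Grey handle x -80 to 32 mm, 32 wide and high; yellow head x 32 to 80, 46 wide, 38 high; z up when right way up. Centre of mass near x = 10 mm.
- mat: Black rubber mat fixed to the bench, 220 mm (its x) x 130 mm (its y), 6 mm thick, the scanner's place. Origin: centre of its underside.
- amber_bottle: Bystander: amber glass bottle, 66 mm diameter, 145 mm high. Origin: centre of its underside.
- white_jar: Bystander: white jar with blue cap, 76 mm diameter, 100 mm high. Origin: centre of its underside.
- sample_can: Bystander: green metal can, 68 mm diameter, 115 mm high. Origin: centre of its underside.
- blue_bottle: Bystander: blue plastic bottle, 64 mm diameter, 160 mm high. Origin: centre of its underside.
There are look-alikes about, which are no part of the job. There is more than one size of the scanner; the job needs the smaller.

How it is judged:
On the way, in this order (a step that is already met when the one before it is completed fails the run):
1. the key is fully wound: turned to within 0.33 rad of its stop (value of joint key above 5.95 rad), for 0.2 s.
2. the scanner is held steady for 0.6 s pointing at the label: beam within 25 mm of the label's centre across and up, window 40 to 130 mm away, within 26 deg of square (value of joint key above 5.95 rad and x of label in the frame of scanner between 0.12 and 0.21 m and y of label in the frame of scanner between -0.025 and 0.025 m and z of label in the frame of scanner between -0.006 and 0.044 m and angle between the x axis of scanner and the z axis of label, either way round below 0.45 rad and linear speed of scanner below 0.04 m/s and angular speed of scanner below 0.3 rad/s), for 0.6 s.
At the end, for the whole second after the job is handed in: The key is still wound (over 5.95 rad); the scanner lies flat and upright, at rest on its mat, its middle within 60 mm along and 45 mm across of the mat's middle (value of joint key above 5.95 rad and x of scanner in the frame of mat between -0.06 and 0.06 m and y of scanner in the frame of mat between -0.045 and 0.045 m and z of scanner in the frame of mat below 0.012 m and angle between scanner's own z axis and vertical below 0.12 rad and linear speed of scanner below 0.02 m/s); the robot touches nothing.
It fails at once if a bottle, the jar or the can is shifted by more than 30 mm or tipped (distance of any of amber_bottle, white_jar, sample_can, blue_bottle from where it was at the start of the episode above 0.03 m or angle between any of amber_bottle, white_jar, sample_can, blue_bottle's own z axis and vertical above 0.35 rad).
It fails at once if the scanner is dropped or slammed onto the mat (faster than 0.5 m/s within 14 mm of it) (z of scanner in the frame of mat below 0.02 m and linear speed of scanner above 0.5 m/s).
It also fails if it takes over 72 s, if anything falls off the work surface, if the arm or the gripper's body presses on something with over 40 N, if the wrist force passes 120 N, or if a joint passes its speed limit or range.

## Working session

There is one attempt and no reset: what is moved stays moved. The work goes in short steps, Python scripts to look and compute and a shell command to move; the robot and the scene stay as the last step left them, time stands still between calls to the robot, and variables do not carry over. Pictures are saved under pics/ and viewed, and the job is handed in when it is done.

```bash
ls; mkdir -p pics; python3 - <<'E'
from plant import manip
import cv2,json
print(manip.state()); print(manip.grasp_offset)
for n in("scene","side","wrist"):
    cv2.imwrite(f"pics/{n}0.png",manip.grab_frame(n)); print(n,manip.camera_model(n))
E
```

```text
pics
{'time': 0.0, 'joint_pos': array([-1.18987201e-01,  5.33621561e-02,  1.61430107e+00,  1.31047055e-05,
        1.47600919e+00, -1.19019907e-01]), 'joint_vel': array([ 0.00080752, -0.00051562, -0.0005409 ,  0.00131689, -0.00074256,
        0.00018326]), 'joint_efforts': array([ 2.70554956e-04, -3.93670499e+01, -3.70175600e+01, -1.62778279e-04,
        6.93513779e-03, -6.06393527e-06]), 'tool_pos': array([6.24371746e-01, 8.71966148e-05, 2.30055520e-01]), 'tool_rot': array([ 0.49955668, -0.5004585 ,  0.50057271, -0.49941103]), 'contact_force': array([ 0.06704313, -0.68633905, -0.92909078]), 'ft_torque': array([-0.0152127 ,  0.05559523, -0.00091176]), 'gripper_width': 0.997652206033835}
-0.0187
scene {'fx': 505.87698174556374, 'fy': 505.87698174556374, 'cx': 319.95729140657306, 'cy': 201.33605854035252, 'rvec': array([ 0.78551731,  2.75427971, -0.86203179]), 'tvec': array([ 0.44839159, -0.14657073,  1.56450564])}
side {'fx': 462.49819427799406, 'fy': 462.49819427799406, 'cx': 320.46979836162114, 'cy': 200.43811091714855, 'rvec': array([ 2.20162547, -0.96221254,  0.40092865]), 'tvec': array([-0.37836835,  0.34070545,  1.22353294])}
wrist {'fx': 301.7301788482395, 'fy': 301.7301788482395, 'cx': 324.39058162642294, 'cy': 194.903100336161, 'mount': array([[ 6.91683371e-04,  9.44623907e-01,  3.28154226e-01,
        -8.54391952e-02],
       [-1.73231649e-04, -3.28154186e-01,  9.44624158e-01,
        -1.43252184e-01],
       [ 9.99999746e-01, -7.10227520e-04, -6.33400365e-05,
         5.83170364e-04],
       [ 0.00000000e+00,  0.00000000e+00,  0.00000000e+00,
         1.00000000e+00]])}
```

View pics/scene0.png

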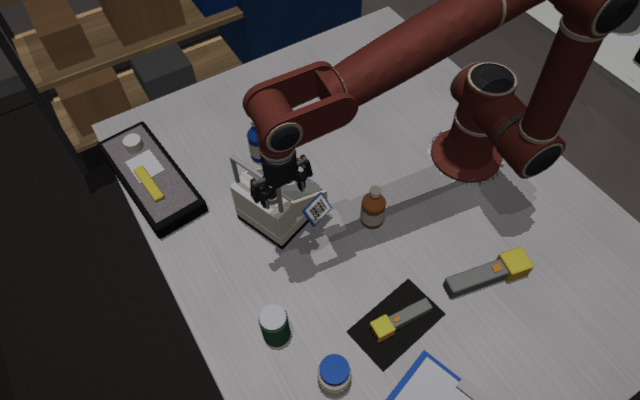

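View pics/side0.png

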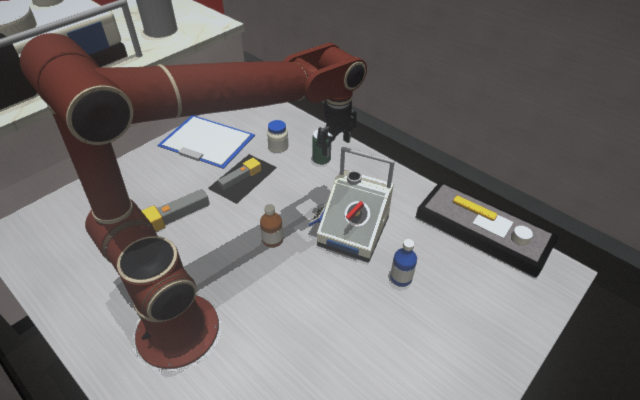

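View pics/wrist0.png

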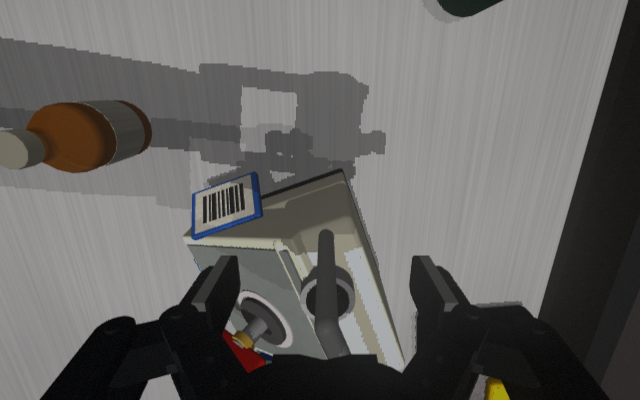

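```bash
cat > h.py <<'E'
import numpy as np,cv2
from scipy.spatial.transform import Rotation as Rn
from plant import manip
def tcpR(s=None):
    s=s or manip.state(); q=s['tool_rot']
    return Rn.from_quat([q[1],q[2],q[3],q[0]]).as_matrix(), np.array(s['tool_pos'])
def cam(n,s=None):
    c=manip.camera_model(n); K=np.array([[c['fx'],0,c['cx']],[0,c['fy'],c['cy']],[0,0,1]])
    if n=='wrist':
        R,p=tcpR(s); M=c['mount']; Rc=R@M[:3,:3]; o=R@M[:3,3]+p; return K,Rc,o
    R=cv2.Rodrigues(c['rvec'])[0]; return K,R.T,-R.T@c['tvec']
def ray(n,uv,s=None):
    K,Rc,o=cam(n,s); d=Rc@np.linalg.solve(K,[uv[0],uv[1],1.]); return o,d/np.linalg.norm(d)
def plane(n,uv,z,s=None):
    o,d=ray(n,uv,s); return o+d*(z-o[2])/d[2]
def proj(n,P,s=None):
    K,Rc,o=cam(n,s); q=K@(Rc.T@(np.array(P)-o)); return q[:2]/q[2]
def tri(obs):
    A=np.zeros((3,3));b=np.zeros(3)
    for n,uv,*s in obs:
        o,d=ray(n,uv,*s); M=np.eye(3)-np.outer(d,d); A+=M;b+=M@o
    P=np.linalg.solve(A,b)
    return P,[float(np.linalg.norm((np.eye(3)-np.outer(d,d))@(P-o))) for o,d in (ray(n,uv,*s) for n,uv,*s in obs)]
E
python3 - <<'E'
import cv2
s=cv2.imread('pics/scene0.png');d=cv2.imread('pics/side0.png')
cv2.imwrite('pics/c1.png',cv2.resize(d[135:265,300:430],None,fx=4.6,fy=4.6,interpolation=2))
cv2.imwrite('pics/c2.png',cv2.resize(s[140:260,220:380],None,fx=5,fy=5,interpolation=2))
cv2.imwrite('pics/c3.png',cv2.resize(s[240:370,340:540],None,fx=4,fy=4,interpolation=2))
E
```

```text
(no output)
```

View pics/c1.png

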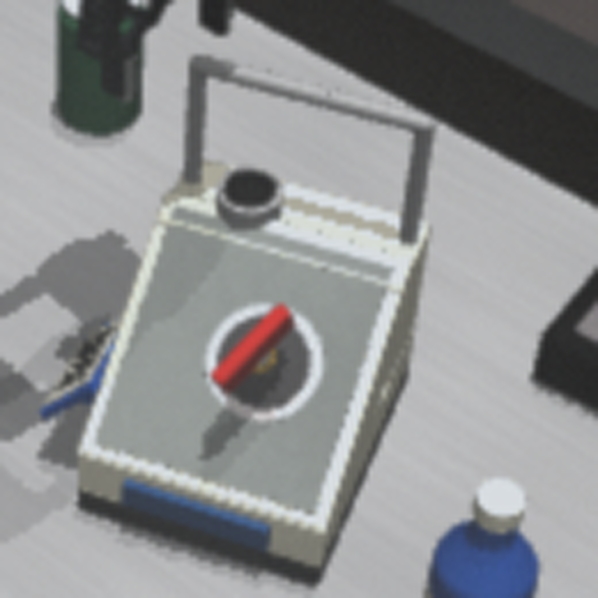

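View pics/c2.png

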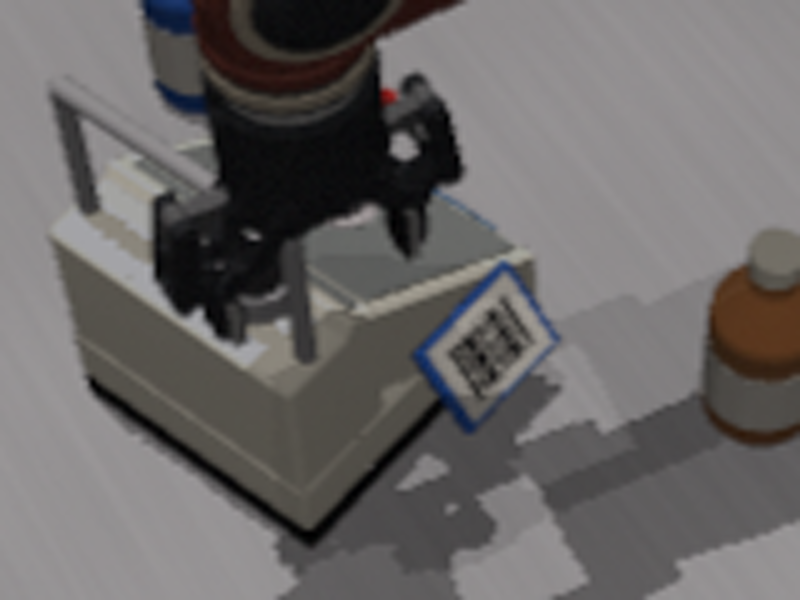

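View pics/c3.png

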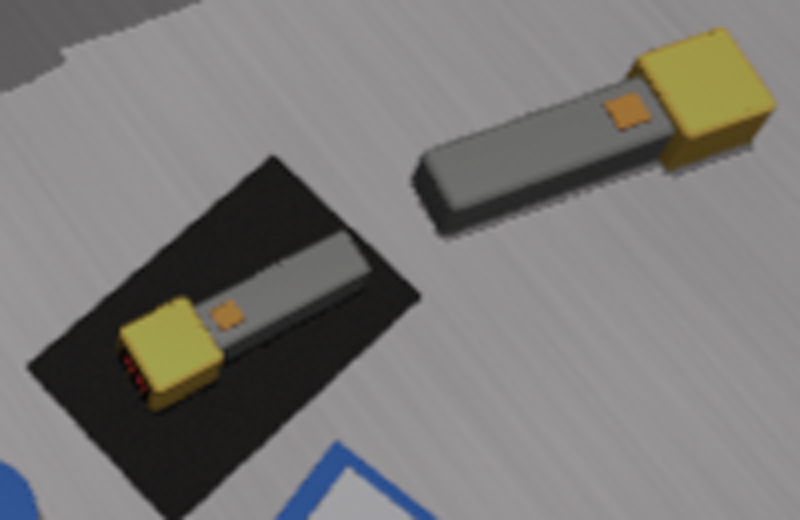

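```bash
cat > m1.py <<'E'
from h import *
S=lambda a:(300+a[0]/4.6,135+a[1]/4.6); C=lambda a:(220+a[0]/5,140+a[1]/5); M=lambda a:(340+a[0]/4,240+a[1]/4)
fl=plane('side',S((78,510)),0); fr=plane('side',S((318,582)),0); rr=plane('side',S((407,375)),0)
rl=plane('scene',C((310,543)),0); rr2=plane('scene',C((90,383)),0)
print('fl fr rr rr2 rl',*[p[:2].round(4) for p in(fl,fr,rr,rr2,rl)])
cr=tri([('side',S((432,130))),('scene',C((55,85)))]);print('hoop',cr)
# rect fit (known size) 
src=np.array([[-.1,.085],[-.1,-.085],[.1,-.085],[.1,-.085],[.1,.085]]);dst=np.array([p[:2] for p in(fl,fr,rr,rr2,rl)])
a=src-src.mean(0);b=dst-dst.mean(0); th=np.arctan2((a[:,0]*b[:,1]-a[:,1]*b[:,0]).sum(),(a*b).sum())
R2=np.array([[np.cos(th),-np.sin(th)],[np.sin(th),np.cos(th)]]);t=dst.mean(0)-R2@src.mean(0)
print('sampler',t,np.degrees(th),(dst-(src@R2.T+t)).round(4).tolist())
Rs=np.eye(3);Rs[:2,:2]=R2;T=np.r_[t,0]
# deck plane: passes x=-.1,z=.06 ; normal
n=Rs@np.array([-np.sin(np.radians(35)),0,np.cos(np.radians(35))]); up=Rs@np.array([np.cos(np.radians(35)),0,np.sin(np.radians(35))]); l=Rs@np.array([0,1,0.])
P0=T+Rs@np.array([-.1,0,.06])
def onp(cam,uv,h):
    o,d=ray(cam,uv); return o+d*((P0+n*h-o)@n)/(d@n)
c=onp('side',S((265,360)),0.00);print('ring centre on deck: up,left',(c-P0)@up,(c-P0)@l)
for q in [(220,378),(284,313)]:
    p=onp('side',S(q),.068); print('wing top end: up,left',(p-P0)@up,(p-P0)@l)
print('n',n,'up',up,'P0',P0)
lab=tri([('scene',C((487,346)))])if 0 else None
mc=[plane('scene',M(q),.006)[:2] for q in((273,155),(421,297),(175,522),(28,366))]
mc=np.array(mc);print('mat',mc.round(4).tolist(),mc.mean(0),np.linalg.norm(np.roll(mc,-1,0)-mc,axis=1), np.degrees(np.arctan2(*((mc[0]+mc[1]-mc[2]-mc[3])[::-1]))))
hd=[plane('scene',M(q),.044)[:2] for q in((120,332),(184,298),(222,353),(155,392))]
hb=[plane('scene',M(q),.038)[:2] for q in((345,231),(371,270))]
print('head',np.array(hd).round(4).tolist(),'tail',np.array(hb).round(4).tolist())
f=(hd[0]+hd[3])/2;b=(hb[0]+hb[1])/2
print('scanner front,tail,mid',f,b,(f+b)/2,np.linalg.norm(f-b),'yaw',np.degrees(np.arctan2(*(f-b)[::-1])))
E
python3 m1.py
```

```text
fl fr rr rr2 rl [ 0.4576 -0.0782] [ 0.5201 -0.2332] [ 0.7065 -0.1658] [ 0.6991 -0.1661] [ 0.6433 -0.0083]
hoop (array([ 0.67785154, -0.16992823,  0.24938193]), [0.0018580037728600132, 0.0018580037728597625])
sampler [ 0.58058749 -0.12150071] 20.70875380278533 [[0.0006, -0.0009], [0.003, 0.0031], [0.0023, -0.0002], [-0.0051, -0.0004], [-0.0008, -0.0017]]
ring centre on deck: up,left 0.09214806294720775 -0.014999681661890689
wing top end: up,left 0.06516978872454399 -0.004006496310524523
wing top end: up,left 0.11468714635743121 -0.02964120033182047
n [-0.53651767 -0.20282681  0.81915204] up [0.76622664 0.28966671 0.57357644] P0 [ 0.48704849 -0.15686249  0.06      ]
mat [[0.4086, 0.2482], [0.3896, 0.3749], [0.6011, 0.4069], [0.6224, 0.2825]] [0.50546043 0.32813346] [0.12812199 0.21391925 0.12621774 0.21651023] -171.14066688410605
head [[0.5727, 0.3051], [0.5275, 0.3079], [0.5286, 0.3478], [0.5763, 0.3462]] tail [[0.4153, 0.3234], [0.4179, 0.352]]
scanner front,tail,mid [0.57447322 0.32563702] [0.41658616 0.33769969] [0.49552969 0.33166835] 0.1583471838137661 yaw -4.368945142886376
```

```bash
python3 -m jog '{"offset":[[0,0,1],[0,0,1],[-0.6,0,0.8],[-1,0,0.3]],"angular":[[0,0,0],[0,0,0],[0,0,0],[0,0,0]],"jaw":[60,60,60,60]}'
cat > m2.py <<'E'
from h import *
th=np.radians(20.7);Rs=Rn.from_euler('z',20.7,degrees=True).as_matrix()
c,s=np.cos(np.radians(35)),np.sin(np.radians(35))
T=np.array([.5806,-.1215,0]);n=Rs@[-s,0,c];up=Rs@[c,0,s];l=Rs@[0,1.,0];P0=T+Rs@[-.1,0,.06]
ku,kl=.091,-.016
grip=P0+up*ku+l*kl+n*.051
def target(phi,sign):   # wing clockwise angle phi(deg)
    a=np.radians(phi); j=(l*np.cos(a)+up*np.sin(a))*sign; y=-n; x=np.cross(y,j); return np.c_[x,y,j]
def need(Rt,pt):
    R,p=tcpR(); rv=Rn.from_matrix(Rt@R.T).as_rotvec(); d=pt-p
    print('offset units',(d/.05).round(2),'rot units(6deg)',np.degrees(rv/6).round(2),'mag deg',np.degrees(np.linalg.norm(rv)).round(1))
E
python3 - <<'E'
from m2 import *
print(grip, manip.state()['joint_pos'].round(3))
for s in(1,-1): need(target(27,s),grip+n*(.12-.0187))
E
```

```text
time: 0.55
tool_pos: [0.5483, -0.0003, 0.3907]
tool_rot: [-0.501, 0.499, -0.498, 0.502]
contact_force: [-0.9, -0.7, 1.8]
gripper_width: 0.704
[ 0.53507786 -0.15580556  0.15397221] [-0.136 -0.179  1.574 -0.     1.74  -0.136]
offset units [-1.35 -3.52 -3.07] rot units(6deg) [-2.34 -5.88 13.47] mag deg 89.3
offset units [-1.35 -3.52 -3.07] rot units(6deg) [  6.18  -2.33 -15.47] mag deg 100.9
```

```bash
python3 -m jog '{"offset":[[-0.1,-0.3,-0.1],[-0.1,-0.3,-0.1],[-0.1,-0.3,-0.1],[-0.1,-0.3,-0.1],[-0.1,-0.3,-0.1],[-0.1,-0.3,-0.1],[-0.1,-0.3,-0.1],[-0.1,-0.3,-0.1],[-0.1,-0.3,-0.1],[-0.1,-0.3,-0.1],[-0.1,-0.2,-0.1],[-0.1,-0.2,-0.1]],"angular":[[-0.167,-0.42,0.962],[-0.167,-0.42,0.962],[-0.167,-0.42,0.962],[-0.167,-0.42,0.962],[-0.167,-0.42,0.962],[-0.167,-0.42,0.962],[-0.167,-0.42,0.962],[-0.167,-0.42,0.962],[-0.167,-0.42,0.962],[-0.167,-0.42,0.962],[-0.167,-0.42,0.962],[-0.167,-0.42,0.962]],"jaw":[50,50,50,50,50,50,50,50,50,50,50,50]}'
python3 -m jog '{"offset":[[0,0,0],[0,0,0],[0,0,0]],"angular":[[-0.167,-0.42,0.962],[-0.167,-0.42,0.962],[0,0,0]],"jaw":[50,50,50]}'
python3 - <<'E'
from m2 import *
s=manip.state();print(s['joint_pos'].round(3),s['joint_vel'].round(3))
need(target(27,1),grip+n*(.12-.0187))
cv2.imwrite('pics/w1.png',manip.grab_frame('wrist'))
print(proj('wrist',grip,s),proj('wrist',grip+n*.017,s))
E
```

```text
time: 1.75
tool_pos: [0.4866, -0.1703, 0.3252]
tool_rot: [0.747, -0.599, -0.061, -0.282]
contact_force: [-0.9, -0.1, 0.7]
gripper_width: 0.585
time: 2.05
tool_pos: [0.4863, -0.1707, 0.3242]
tool_rot: [0.758, -0.59, -0.155, -0.232]
contact_force: [0.1, 0.2, -0.2]
gripper_width: 0.585
[-0.774 -0.533  2.031  0.55   1.385 -2.262] [ 0.028 -0.006 -0.016 -0.031 -0.009  0.1  ]
offset units [-0.11 -0.11 -1.75] rot units(6deg) [ 0.04 -0.04  0.06] mag deg 0.5
[296.81441881 127.59295418] [295.15988176 129.64403285]
```

View pics/w1.png

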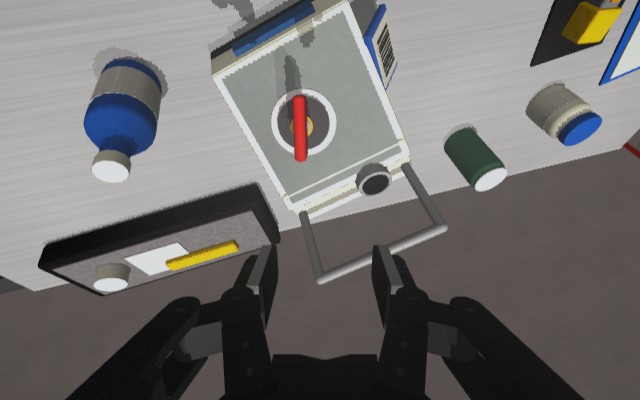

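```bash
python3 - <<'E'
from m2 import *
s=manip.state();ims={k:manip.grab_frame(k) for k in('wrist','side')}
cs={}
for k,im in ims.items():
    h=cv2.cvtColor(im,cv2.COLOR_BGR2HSV);m=((h[...,0]<8)|(h[...,0]>172))&(h[...,1]>170)&(h[...,2]>90)
    roi=np.zeros_like(m)
    if k=='wrist': roi[80:175,270:330]=1
    else: roi[190:230,335:375]=1
    ys,xs=np.nonzero(m&roi); pts=np.c_[xs,ys].astype(np.float32);r=cv2.minAreaRect(pts);print(k,len(xs),pts.mean(0),r); cs[k]=pts.mean(0)
cv2.imwrite('pics/w1c.png',cv2.resize(ims['wrist'][80:180,250:350],None,fx=6,fy=6,interpolation=2))
# intersect each with plane n-height 0.068 (top)
for k in cs:
  for h in(.051,.06,.068):
    o,d=ray(k,cs[k],s); p=o+d*((P0+n*h-o)@n)/(d@n); print(k,h,((p-P0)@up).round(4),((p-P0)@l).round(4))
P,e=tri([('wrist',cs['wrist'],s),('side',cs['side'])]);print(P,e,(P-P0)@up,(P-P0)@l,(P-P0)@n)
E
```

```text
wrist 718 [298.91504  127.128136] ((298.8819885253906, 127.48876953125), (65.17769622802734, 11.318634986877441), 88.31531524658203)
side 37 [354.24326 208.89189] ((353.7500305175781, 209.25003051757812), (1.4142131805419922, 19.091880798339844), 45.0)
wrist 0.051 0.0922 -0.0138
wrist 0.06 0.0917 -0.0126
wrist 0.068 0.0912 -0.0116
side 0.051 0.0951 -0.0111
side 0.06 0.0939 -0.0128
side 0.068 0.0928 -0.0143
[ 0.52988034 -0.15429603  0.16309434] [0.0010818382884484146, 0.0010818382884484534] 0.09268661166216484 -0.012750722617209782 0.06095508962550936
```

View pics/w1c.png

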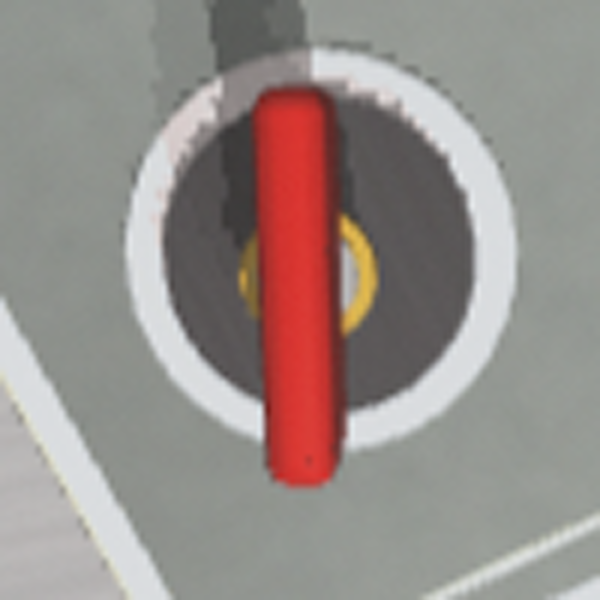

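```bash
sed -i 's/ku,kl=.091,-.016/ku,kl=.0925,-.0125/' m2.py; python3 - <<'E'
from m2 import *
s=manip.state();q=[]
for uv in((298.3,95.3),(300.5,160.8)):
    o,d=ray('wrist',uv,s); p=o+d*((P0+n*.067-o)@n)/(d@n); q.append(((p-P0)@up,(p-P0)@l))
q=np.array(q);print(q,q.mean(0)); v=q[1]-q[0];print(np.linalg.norm(v),'phi',np.degrees(np.arctan2(-v[1],v[0])))
phi=np.degrees(np.arctan2(-v[1],v[0]))%180
for h in(.12,0): need(target(phi,1),grip+n*(h-.0187))
E
```

```text
[[ 0.06661482  0.00199291]
 [ 0.12217344 -0.02600433]] [ 0.09439413 -0.01200571]
0.06221419099437453 phi 26.744558600532862
offset units [-0.13 -0.06 -1.76] rot units(6deg) [ 0.03 -0.04  0.08] mag deg 0.6
offset units [ 1.16  0.43 -3.72] rot units(6deg) [ 0.03 -0.04  0.08] mag deg 0.6
```

```bash
python3 -m jog '{"offset":[[-0.06,-0.03,-0.88],[-0.07,-0.03,-0.88],[0.32,0.12,-0.49],[0.32,0.12,-0.49],[0.32,0.12,-0.49],[0.3,0.12,-0.44],[0,0,0],[0,0,0]],"angular":[[0.03,-0.04,0.08],[0,0,0],[0,0,0],[0,0,0],[0,0,0],[0,0,0],[0,0,0],[0,0,0]],"jaw":[45,45,45,45,45,45,45,45]}'
python3 - <<'E'
from m2 import *
s=manip.state();print(s['joint_pos'].round(3))
need(target(26.7,1),grip+n*(-.0187))
cv2.imwrite('pics/w2.png',manip.grab_frame('wrist'))
d=manip.grab_frame('side');cv2.imwrite('pics/s2.png',cv2.resize(d[135:265,300:430],None,fx=4.6,fy=4.6,interpolation=2))
E
```

```text
time: 3.0
tool_pos: [0.5438, -0.1483, 0.1423]
tool_rot: [0.759, -0.588, -0.16, -0.23]
contact_force: [0.1, 0.7, 0.5]
gripper_width: 0.528
[-0.649 -0.269  2.151  0.617  1.    -2.389]
offset units [ 0.02  0.   -0.06] rot units(6deg) [-0.01  0.   -0.01] mag deg 0.1
```

View pics/w2.png

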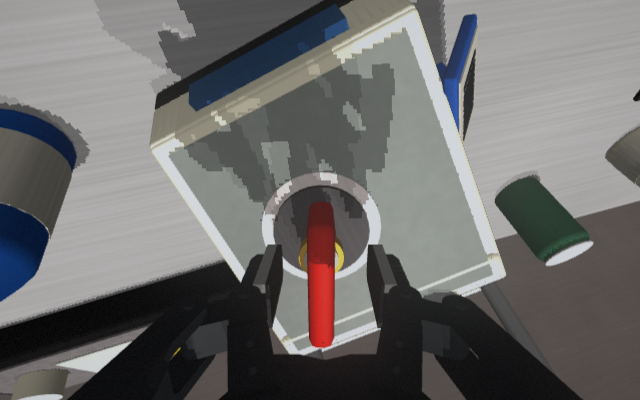

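View pics/s2.png

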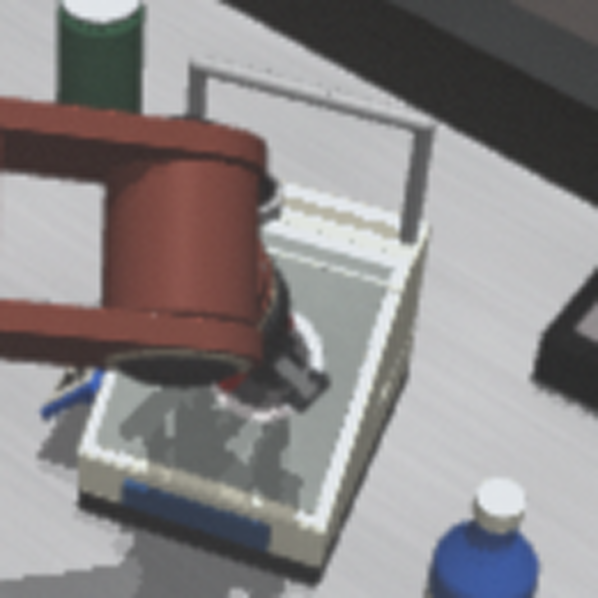

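```bash
python3 -m jog '{"offset":[[0,0,0],[0,0,0],[0,0,0],[0,0,0],[0,0,0],[0,0,0],[0,0,0],[0,0,0],[0,0,0]],"angular":[[0,0,0],[0,0,0],[0,0,0],[0,0,0],[0,0,0],[0.54,0.2,-0.82],[0.54,0.2,-0.82],[0.54,0.2,-0.82],[0,0,0]],"jaw":[0,0,0,0,0,0,0,0,0]}'
python3 - <<'E'
from m2 import *
s=manip.state();print(s['joint_pos'].round(3),s['contact_force'],s['ft_torque'].round(2),'torque along -n',-(s['ft_torque']@n))
need(target(26.7,1),grip+n*(-.0187))
E
```

```text
time: 4.0
tool_pos: [0.5437, -0.1511, 0.1436]
tool_rot: [0.773, -0.545, -0.04, -0.321]
contact_force: [-5.1, -4.5, 2.3]
gripper_width: 0.146
[-0.652 -0.271  2.151  0.616  0.998 -2.075] [-5.12706273 -4.45284992  2.33866152] [-0.76  0.64 -0.24] torque along -n -0.0782529612209982
offset units [ 0.03  0.06 -0.08] rot units(6deg) [-1.59 -0.57  2.48] mag deg 18.0
```

```bash
python3 -m jog '{"offset":[[0,0,0],[0,0,0],[0,0,0],[0,0,0],[0,0,0],[0,0,0],[0,0,0],[0,0,0],[0,0,0],[0,0,0],[0,0,0],[0,0,0]],"angular":[[0.64,0.24,-0.98],[0.64,0.24,-0.98],[0.64,0.24,-0.98],[0.64,0.24,-0.98],[0.64,0.24,-0.98],[0.64,0.24,-0.98],[0.64,0.24,-0.98],[0.64,0.24,-0.98],[0.64,0.24,-0.98],[0.64,0.24,-0.98],[0.64,0.24,-0.98],[0,0,0]],"jaw":[0,0,0,0,0,0,0,0,0,0,0,0]}'
cat > chk.py <<'E'
from m2 import *
import sys
s=manip.state();print(s['joint_pos'].round(3),'F',s['contact_force'].round(1),'T',s['ft_torque'].round(2))
R,p=tcpR(s);j=R[:,2];y=R[:,1]
phi=np.degrees(np.arctan2(j@up,j@l));print('phi of gripped wing (mod 180)',phi,'axis err deg',np.degrees(np.arccos(min(1,-(y@n)))))
d=p-(grip-n*.0187);print('tcp off up,l,n mm',(1000*np.array([d@up,d@l,d@n])).round(1), 'gw',s['gripper_width'])
E
python3 chk.py; python3 -c "
from h import *
cv2.imwrite('pics/w3.png',manip.grab_frame('wrist'))"
```

```text
time: 5.2
tool_pos: [0.5421, -0.152, 0.1421]
tool_rot: [0.62, -0.22, 0.46, -0.596]
contact_force: [-13.9, -9.7, 4.7]
gripper_width: 0.156
[-0.651 -0.274  2.154  0.606  0.994 -0.693] F [-13.9  -9.7   4.7] T [-1.31  1.89 -0.32]
phi of gripped wing (mod 180) 123.54263788435223 axis err deg 0.6510594289946445
tcp off up,l,n mm [-1.8 -2.4  4.5] gw 0.15567265345029566
```

View pics/w3.png

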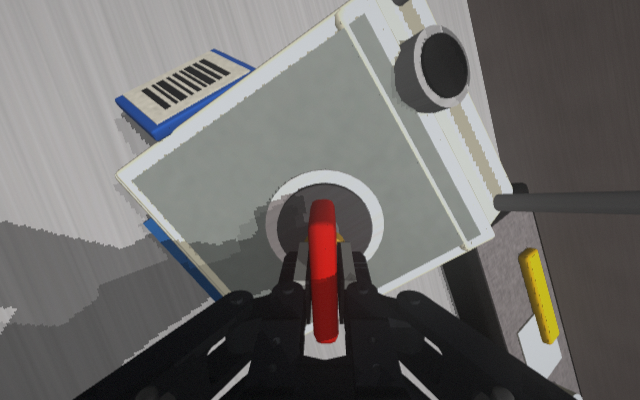

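```bash
python3 -m jog '{"offset":[[-0.03,-0.02,0.01],[-0.02,-0.02,0],[0,0,0],[0,0,0],[0,0,0],[0,0,0],[0,0,0],[0,0,0],[0,0,0],[0,0,0],[0,0,0],[0,0,0]],"angular":[[0.64,0.24,-0.98],[0.64,0.24,-0.98],[0.64,0.24,-0.98],[0.64,0.24,-0.98],[0.64,0.24,-0.98],[0.64,0.24,-0.98],[0.64,0.24,-0.98],[0.64,0.24,-0.98],[0.64,0.24,-0.98],[0.64,0.24,-0.98],[0.64,0.24,-0.98],[0,0,0]],"jaw":[0,0,0,0,0,0,0,0,0,0,0,0]}'
python3 chk.py
```

```text
time: 6.45
tool_pos: [0.5402, -0.1502, 0.1418]
tool_rot: [0.186, 0.206, 0.752, -0.598]
contact_force: [0.4, 3.1, -4.4]
gripper_width: 0.152
[-0.653 -0.275  2.155  0.608  1.003  0.682] F [ 0.4  3.1 -4.4] T [0.11 0.54 0.3 ]
phi of gripped wing (mod 180) -157.57563792160832 axis err deg 0.37955509500013573
tcp off up,l,n mm [-2.9 -0.1  4.8] gw 0.1523452671249206
```

```bash
python3 -m jog '{"offset":[[0,0,0],[0,0,0],[0,0,0],[0,0,0],[0,0,0],[0,0,0],[0,0,0],[0,0,0],[0,0,0],[0,0,0],[0,0,0],[0,0,0]],"angular":[[0.64,0.24,-0.98],[0.64,0.24,-0.98],[0.64,0.24,-0.98],[0.64,0.24,-0.98],[0.64,0.24,-0.98],[0.64,0.24,-0.98],[0.64,0.24,-0.98],[0.64,0.24,-0.98],[0.64,0.24,-0.98],[0.64,0.24,-0.98],[0.64,0.24,-0.98],[0,0,0]],"jaw":[0,0,0,0,0,0,0,0,0,0,0,0]}'
python3 chk.py
python3 -m jog '{"offset":[[0,0,0],[0,0,0],[0,0,0],[0,0,0],[0,0,0],[0,0,0]],"angular":[[0.64,0.24,-0.98],[0.64,0.24,-0.98],[0.64,0.24,-0.98],[0.64,0.24,-0.98],[0.64,0.24,-0.98],[0,0,0]],"jaw":[0,0,0,0,0,0]}'
python3 chk.py;python3 -c "
from h import *
cv2.imwrite('pics/w4.png',manip.grab_frame('wrist'))"
```

```text
time: 7.65
tool_pos: [0.5414, -0.1486, 0.1431]
tool_rot: [-0.335, 0.537, 0.701, -0.329]
contact_force: [6.2, 9.3, -2.6]
gripper_width: 0.149
[-0.653 -0.272  2.151  0.615  1.01   2.054] F [ 6.2  9.3 -2.6] T [ 1.04 -0.46  0.7 ]
phi of gripped wing (mod 180) -78.72958650962683 axis err deg 0.38095716996478285
tcp off up,l,n mm [-0.8  1.   4.9] gw 0.1492290215448025
time: 8.25
tool_pos: [0.5424, -0.1489, 0.1437]
tool_rot: [-0.534, 0.612, 0.565, -0.146]
contact_force: [12.3, 9.1, -4.0]
gripper_width: 0.147
[-0.654 -0.272  2.151  0.62   1.009  2.677] F [12.3  9.1 -4. ] T [ 1.01 -1.12  0.54]
phi of gripped wing (mod 180) -42.86744148529751 axis err deg 0.3609145919101036
tcp off up,l,n mm [0.2 0.4 5. ] gw 0.14687912056157976
```

View pics/w4.png

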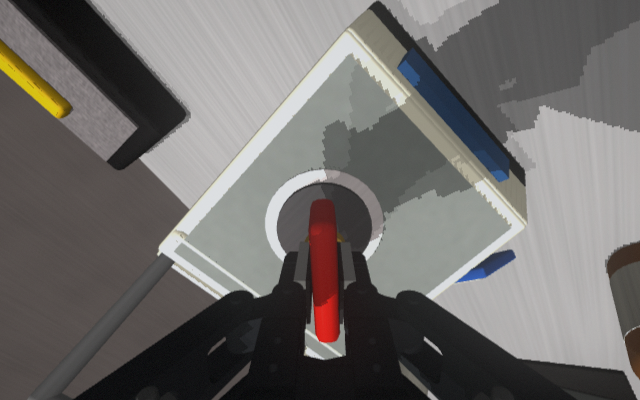

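```bash
python3 -m jog '{"offset":[[0,0,0],[0,0,0],[0,0,0],[-0.32,-0.12,0.49],[-0.32,-0.12,0.49],[-0.32,-0.12,0.49],[0,0,0],[0,0,0],[0,0,0],[0,0,0],[0,0,0],[0,0,0]],"angular":[[0,0,0],[0,0,0],[0,0,0],[0,0,0],[0,0,0],[0,0,0],[-0.64,-0.24,0.98],[-0.64,-0.24,0.98],[-0.64,-0.24,0.98],[-0.64,-0.24,0.98],[-0.64,-0.24,0.98],[-0.64,-0.24,0.98]],"jaw":[45,45,45,45,45,45,45,45,45,45,45,45]}'
python3 -m jog '{"offset":[[0,0,0],[0,0,0],[0,0,0],[0,0,0],[0,0,0],[0,0,0],[0,0,0],[0,0,0],[0,0,0],[0,0,0],[0,0,0],[0,0,0]],"angular":[[-0.64,-0.24,0.98],[-0.64,-0.24,0.98],[-0.64,-0.24,0.98],[-0.64,-0.24,0.98],[-0.64,-0.24,0.98],[-0.64,-0.24,0.98],[-0.64,-0.24,0.98],[-0.64,-0.24,0.98],[-0.64,-0.24,0.98],[-0.64,-0.24,0.98],[-0.64,-0.24,0.98],[-0.64,-0.24,0.98]],"jaw":[45,45,45,45,45,45,45,45,45,45,45,45]}'
python3 -m jog '{"offset":[[0,0,0],[0,0,0],[0,0,0]],"angular":[[-0.64,-0.24,0.98],[-0.64,-0.24,0.98],[0,0,0]],"jaw":[45,45,45]}'
python3 chk.py;python3 - <<'E'
from m2 import *
cv2.imwrite('pics/w5.png',manip.grab_frame('wrist'))
g=grip-up*.0013-l*.0005
need(target(137,1),g+n*.06-n*.0157);need(target(137,1),g-n*.0157)
E
```

```text
time: 9.5
tool_pos: [0.493, -0.1695, 0.2166]
tool_rot: [-0.288, 0.516, 0.719, -0.365]
contact_force: [-0.5, -1.3, -1.0]
gripper_width: 0.528
time: 10.7
tool_pos: [0.493, -0.1695, 0.2165]
tool_rot: [0.281, 0.13, 0.72, -0.621]
contact_force: [-0.3, -0.1, -0.5]
gripper_width: 0.525
time: 11.0
tool_pos: [0.493, -0.1694, 0.2165]
tool_rot: [0.367, 0.054, 0.681, -0.632]
contact_force: [0.5, 0.6, 0.8]
gripper_width: 0.528
[-0.761 -0.46   2.161  0.58   1.205  0.194] F [0.5 0.6 0.8] T [-0.08  0.33 -0.05]
phi of gripped wing (mod 180) 173.7265292708338 axis err deg 0.41439395535933177
tcp off up,l,n mm [-1.8 -1.4 95.3] gw 0.5279089909177285
offset units [ 0.35  0.15 -0.52] rot units(6deg) [-3.24 -1.23  5.07] mag deg 36.9
offset units [ 0.99  0.39 -1.51] rot units(6deg) [-3.24 -1.23  5.07] mag deg 36.9
```

View pics/w5.png

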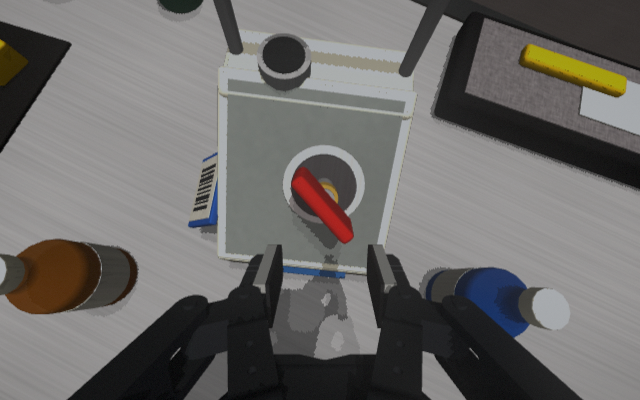

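```bash
python3 -m jog '{"offset":[[0,0,0],[0,0,0],[0,0,0],[0,0,0],[0,0,0],[0.25,0.1,-0.38],[0.25,0.1,-0.38],[0.25,0.1,-0.38],[0.24,0.09,-0.37],[0,0,0],[0,0,0]],"angular":[[-0.64,-0.24,1.0],[-0.64,-0.24,1.0],[-0.64,-0.24,1.0],[-0.64,-0.24,1.0],[-0.64,-0.24,1.0],[0,0,0],[0,0,0],[0,0,0],[0,0,0],[0,0,0],[0,0,0]],"jaw":[45,45,45,45,45,45,45,45,45,45,45]}'
python3 chk.py;python3 - <<'E'
from m2 import *
cv2.imwrite('pics/w6.png',manip.grab_frame('wrist'))
E
```

```text
time: 12.15
tool_pos: [0.5424, -0.1494, 0.1406]
tool_rot: [-0.562, 0.146, -0.535, 0.614]
contact_force: [0.6, 0.7, 0.8]
gripper_width: 0.528
[-0.651 -0.268  2.153  0.614  1.    -0.456] F [0.6 0.7 0.8] T [-0.13  0.24 -0.  ]
phi of gripped wing (mod 180) 137.48336953750444 axis err deg 0.16659536412877127
tcp off up,l,n mm [-1.7 -0.1  2.5] gw 0.5282727513801732
```

View pics/w6.png

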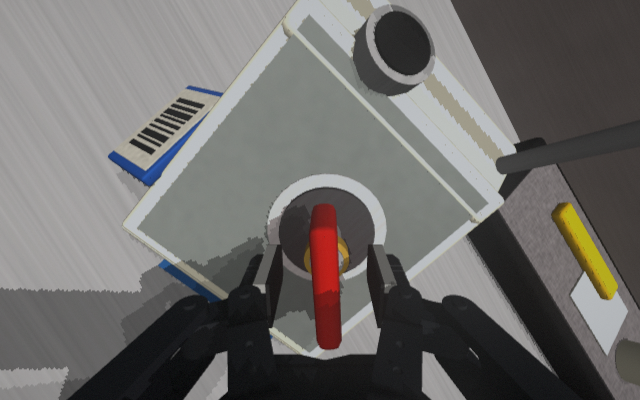

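```bash
python3 -m jog '{"offset":[[0,0,0],[0,0,0],[0,0,0],[0,0,0],[0,0,0],[0,0,0],[0,0,0],[0,0,0],[0,0,0],[0,0,0]],"angular":[[0,0,0],[0,0,0],[0,0,0],[0,0,0],[0,0,0],[0.64,0.24,-0.98],[0.64,0.24,-0.98],[0.64,0.24,-0.98],[0.64,0.24,-0.98],[0,0,0]],"jaw":[0,0,0,0,0,0,0,0,0,0]}'
python3 chk.py
python3 -m jog '{"offset":[[0,0,0],[0,0,0],[0,0,0]],"angular":[[0.64,0.24,-0.98],[0.54,0.2,-0.82],[0,0,0]],"jaw":[0,0,0]}'
python3 chk.py
```

```text
time: 13.2
tool_pos: [0.5425, -0.1501, 0.1422]
tool_rot: [0.412, 0.011, 0.656, -0.632]
contact_force: [-6.5, -0.2, 4.6]
gripper_width: 0.156
[-0.652 -0.271  2.152  0.614  1.001  0.045] F [-6.5 -0.2  4.6] T [0.01 0.62 0.22]
phi of gripped wing (mod 180) 166.115860044611 axis err deg 0.10049619178700633
tcp off up,l,n mm [-0.9 -0.8  3.9] gw 0.15598781447559704
time: 13.5
tool_pos: [0.5425, -0.1502, 0.1422]
tool_rot: [0.334, 0.084, 0.699, -0.626]
contact_force: [-6.9, -0.6, 4.7]
gripper_width: 0.159
[-0.652 -0.271  2.152  0.615  1.001  0.273] F [-6.9 -0.6  4.7] T [-0.05  0.63  0.24]
phi of gripped wing (mod 180) 179.27709985019777 axis err deg 0.0670293608107765
tcp off up,l,n mm [-0.9 -0.9  3.9] gw 0.15852685672514938
```

```bash
python3 -m jog '{"offset":[[0,0,0],[0,0,0],[0,0,0]],"angular":[[0.4,0.15,-0.6],[0.2,0.08,-0.3],[0,0,0]],"jaw":[0,0,0]}'
python3 chk.py;python3 - <<'E'
from m2 import *
cv2.imwrite('pics/w7.png',manip.grab_frame('wrist'))
E
```

```text
time: 13.8
tool_pos: [0.5425, -0.1501, 0.1421]
tool_rot: [0.294, 0.119, 0.718, -0.62]
contact_force: [-6.6, -0.6, 5.2]
gripper_width: 0.153
[-0.652 -0.27   2.152  0.615  1.002  0.387] F [-6.6 -0.6  5.2] T [-0.11  0.57  0.31]
phi of gripped wing (mod 180) -174.17265022420713 axis err deg 0.07289229460948506
tcp off up,l,n mm [-0.9 -0.8  3.9] gw 0.15316281576409238
```

View pics/w7.png

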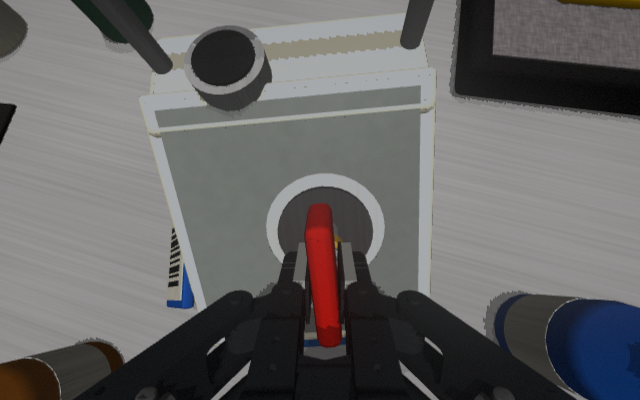

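```bash
python3 -m jog '{"offset":[[0,0,0],[0,0,0],[0,0,0],[-0.32,-0.12,0.49],[-0.32,-0.12,0.49],[-0.32,-0.12,0.49],[-0.32,-0.12,0.49],[0,0,0]],"angular":[[0,0,0],[0,0,0],[0,0,0],[0,0,0],[0,0,0],[0,0,0],[0,0,0],[0,0,0]],"jaw":[45,45,45,45,45,45,45,45]}'
python3 chk.py;python3 - <<'E'
from m2 import *
s=manip.state()
im=manip.grab_frame('wrist');cv2.imwrite('pics/w8.png',im)
h=cv2.cvtColor(im,cv2.COLOR_BGR2HSV);m=((h[...,0]<8)|(h[...,0]>172))&(h[...,1]>150)&(h[...,2]>150)
m[:,:250]=0;m[:,400:]=0
ys,xs=np.nonzero(m);r=cv2.minAreaRect(np.c_[xs,ys].astype(np.float32));print(r)
b=cv2.boxPoints(r);e=[np.linalg.norm(b[0]-b[1]),np.linalg.norm(b[1]-b[2])]
a,c_=((b[0]+b[1])/2,(b[2]+b[3])/2) if e[0]<e[1] else ((b[1]+b[2])/2,(b[3]+b[0])/2)
q=[]
for uv in(a,c_):
    o,d=ray('wrist',uv,s); p=o+d*((P0+n*.067-o)@n)/(d@n); q.append(((p-P0)@up,(p-P0)@l))
q=np.array(q);v=q[1]-q[0];print(q,np.linalg.norm(v),'phi',np.degrees(np.arctan2(-v[1],v[0])))
E
```

```text
time: 14.65
tool_pos: [0.4792, -0.1755, 0.2434]
tool_rot: [0.295, 0.121, 0.715, -0.622]
contact_force: [0.1, -1.0, 1.4]
gripper_width: 0.526
[-0.799 -0.508  2.149  0.582  1.274  0.403] F [ 0.1 -1.   1.4] T [-0.12  0.2  -0.01]
phi of gripped wing (mod 180) -174.23324493581518 axis err deg 0.3540557993395833
tcp off up,l,n mm [  1.3  -2.2 126. ] gw 0.5256945979927924
((321.5030212402344, 199.038818359375), (68.72808074951172, 10.125396728515625), 85.53284454345703)
[[ 0.12410511 -0.01333659]
 [ 0.06382391 -0.01145708]] 0.060310496062503244 phi -178.21415843894334
```

View pics/w8.png

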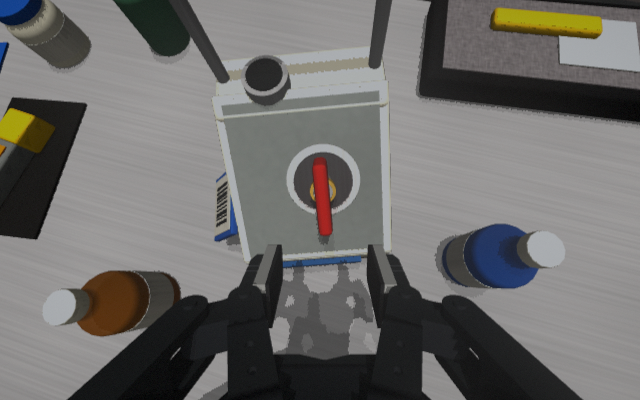

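```bash
cat > m3.py <<'E'
from m2 import *
s0={'tool_pos':[6.24371746e-01,8.71966148e-05,2.30055520e-01],'tool_rot':[0.49955668,-0.5004585,0.50057271,-0.49941103]}
def down(yaw):
    a=np.radians(yaw); z=np.array([-np.sin(a),np.cos(a),0]); y=np.array([0,0,-1.]); return np.c_[np.cross(y,z),y,z]
E
python3 - <<'E'
from m3 import *
# label corners: scene crop & wrist0
w=cv2.imread('pics/wrist0.png');cv2.imwrite('pics/lab_w.png',cv2.resize(w[160:250,175:275],None,fx=6,fy=6,interpolation=2))
sc=cv2.imread('pics/scene0.png');cv2.imwrite('pics/lab_s.png',cv2.resize(sc[185:235,295:340],None,fx=12,fy=12,interpolation=2))
P,e=tri([('scene',(317.4,209.4)),('wrist',(226,205),s0)]);print(P,e,Rs.T@(P-T))
need(down(-4.4),np.array([.47,.33,.30]))
for nm,uv in(('amber',None),):pass
E
```

```text
[ 0.50975607 -0.03956519  0.04712627] [9.056341962744914e-05, 9.056341962737937e-05] [-0.03730863  0.10168697  0.04712627]
offset units [-0.18 10.09  1.18] rot units(6deg) [-8.07 -1.54 25.66] mag deg 161.7
```

View pics/lab_w.png

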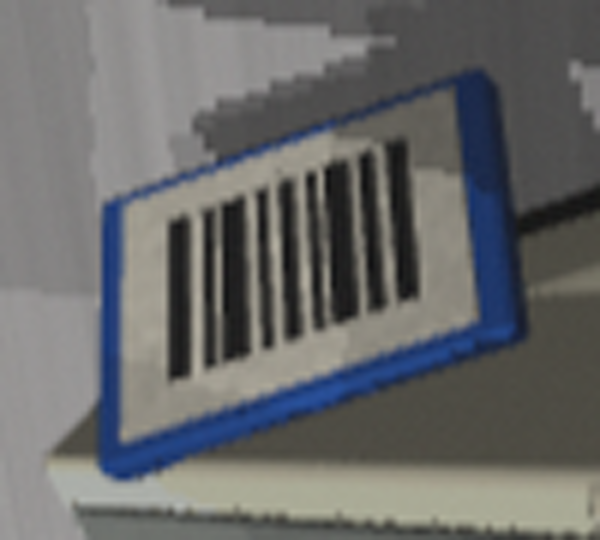

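View pics/lab_s.png

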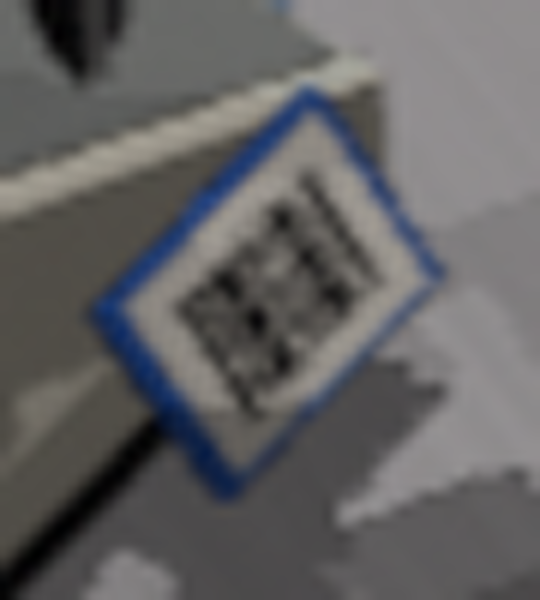

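```bash
python3 - <<'E'
from m3 import *
def nq(q): q=np.array(q);return q/np.linalg.norm(q)
s3={'tool_pos':[.5421,-.152,.1421],'tool_rot':nq([.62,-.22,.46,-.596])}
s6={'tool_pos':[.5424,-.1494,.1406],'tool_rot':nq([-.562,.146,-.535,.614])}
obs=[('scene',(317.7,209.2)),('wrist',(223.3,204),s0),('wrist',(187,82),s3),('wrist',(168,123),s6)]
for o in obs: p=plane(o[0],o[1],.07,*o[2:]); print('z=.07',p, Rs.T@(p-T))
P,e=tri(obs);print(P,e,Rs.T@(P-T))
P,e=tri(obs[1:]);print(P,e,Rs.T@(P-T))
E
```

```text
z=.07 [ 0.51644394 -0.02647486  0.07      ] [-0.02642541  0.11156825  0.07      ]
z=.07 [ 0.51492939 -0.02962401  0.07      ] [-0.02895532  0.10915775  0.07      ]
z=.07 [ 0.51573668 -0.02816167  0.07      ] [-0.02768325  0.11024033  0.07      ]
z=.07 [ 0.51617515 -0.02777586  0.07      ] [-0.02713671  0.11044625  0.07      ]
[ 0.51582224 -0.02805833  0.0700255 ] [0.0014366147855452934, 0.001596625715217597, 0.00013473655467530253, 0.0004273656567594804] [-0.02756669  0.11030676  0.0700255 ]
[ 0.51567539 -0.02873205  0.0721767 ] [7.298704670775749e-05, 0.0003478042148588399, 0.00033324715716180256] [-0.0279422   0.10972844  0.0721767 ]
```

```bash
python3 -m jog '{"offset":[[-0.2,0,0.5],[0,0.2,0.4],[0,0.4,0.2],[0,0.4,0.1],[0,0.4,0],[0,0.4,0],[0,0.4,0],[0,0.4,0],[0,0.4,0],[0,0.4,0],[0,0.4,0],[0,0.4,0]],"angular":[[-0.3,-0.06,0.95],[-0.3,-0.06,0.95],[-0.3,-0.06,0.95],[-0.3,-0.06,0.95],[-0.3,-0.06,0.95],[-0.3,-0.06,0.95],[-0.3,-0.06,0.95],[-0.3,-0.06,0.95],[-0.3,-0.06,0.95],[-0.3,-0.06,0.95],[-0.3,-0.06,0.95],[-0.3,-0.06,0.95]],"jaw":[60,60,60,60,60,60,60,60,60,60,60,60]}'
python3 -m jog '{"offset":[[0,0.4,0],[0,0.4,0],[0,0.4,0],[0,0.4,0],[0,0.4,0],[0,0.4,0],[0,0.4,0],[0,0.4,0],[0,0.4,0],[0,0.4,0],[0,0.4,0],[0,0.4,0]],"angular":[[-0.3,-0.06,0.95],[-0.3,-0.06,0.95],[-0.3,-0.06,0.95],[-0.3,-0.06,0.95],[-0.3,-0.06,0.95],[-0.3,-0.06,0.95],[-0.3,-0.06,0.95],[-0.3,-0.06,0.95],[-0.3,-0.06,0.95],[-0.3,-0.06,0.95],[-0.3,-0.06,0.95],[-0.3,-0.06,0.95]],"jaw":[60,60,60,60,60,60,60,60,60,60,60,60]}'
python3 - <<'E'
from m3 import *
print(manip.state()['joint_pos'].round(3));need(down(-4.4),np.array([.47,.33,.30]))
E
```

```text
time: 15.9
tool_pos: [0.4683, 0.0379, 0.2965]
tool_rot: [0.63, -0.336, 0.529, -0.458]
contact_force: [1.0, 0.3, -0.7]
gripper_width: 0.705
time: 17.1
tool_pos: [0.468, 0.2779, 0.2963]
tool_rot: [0.726, -0.662, 0.137, -0.123]
contact_force: [-0.3, -0.2, -0.6]
gripper_width: 0.699
[ 0.354 -0.201  1.748  0.088  1.565 -0.846]
offset units [0.04 1.04 0.07] rot units(6deg) [-0.87 -0.15  2.8 ] mag deg 17.6
```

```bash
python3 -m jog '{"offset":[[0,0.4,0],[0,0.4,0],[0,0.2,0],[0,0,0]],"angular":[[-0.29,-0.05,0.94],[-0.29,-0.05,0.94],[-0.29,-0.05,0.92],[0,0,0]],"jaw":[60,60,60,60]}'
python3 - <<'E'
from m3 import *
s=manip.state();print(s['joint_pos'].round(3));need(down(-4.4),np.array([.47,.33,.30]))
cv2.imwrite('pics/w9.png',manip.grab_frame('wrist'))
E
```

```text
time: 17.5
tool_pos: [0.4676, 0.3285, 0.2961]
tool_rot: [0.707, -0.706, 0.028, -0.027]
contact_force: [-0.1, -0.1, 0.8]
gripper_width: 0.702
[ 0.481 -0.105  1.661  0.003  1.586 -1.012]
offset units [0.05 0.03 0.08] rot units(6deg) [-0.02 -0.02  0.01] mag deg 0.2
```

View pics/w9.png

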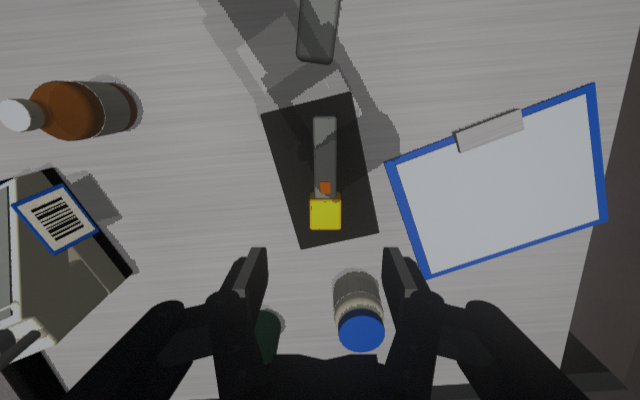

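```bash
python3 - <<'E'
from m3 import *
s=manip.state();im=cv2.imread('pics/w9.png')
cv2.imwrite('pics/w9c.png',cv2.resize(im[85:255,250:390],None,fx=4,fy=4,interpolation=2))
h=cv2.cvtColor(im,cv2.COLOR_BGR2HSV);y=((h[...,0]>20)&(h[...,0]<34)&(h[...,1]>150)&(h[...,2]>120)).astype(np.uint8);y[:150]=0;y[260:]=0;y[:,:280]=0;y[:,370:]=0
c=max(cv2.findContours(y,0,2)[0],key=cv2.contourArea);print(cv2.minAreaRect(c))
for uv in((360,332),(268,335)): print('jar/can approx',plane('wrist',uv,.1,s))
E
```

```text
((325.0, 214.0), (30.0, 30.0), 90.0)
jar/can approx [0.71024402 0.35930149 0.1       ]
jar/can approx [0.70456348 0.22888097 0.1       ]
```

View pics/w9c.png

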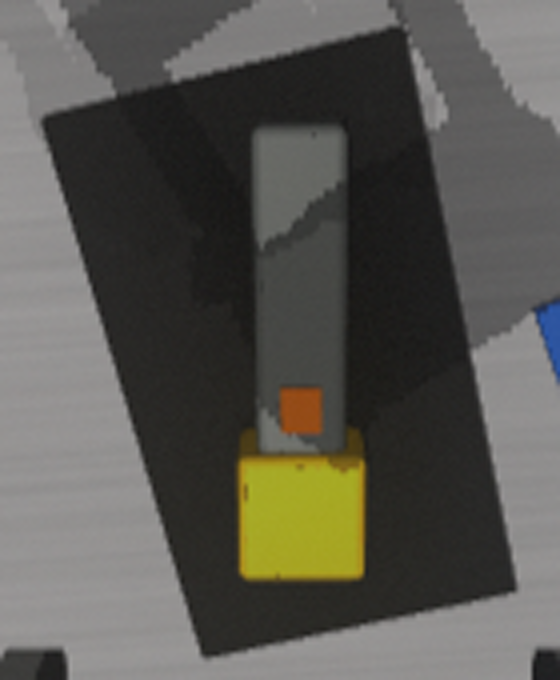

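```bash
python3 - <<'E'
from m3 import *
s=manip.state();C=lambda a:(250+a[0]/4,85+a[1]/4)
f=plane('wrist',C((302.5,578)),.044,s);b=plane('wrist',C((299,127)),.038,s)
d=(f-b)[:2];yaw=np.degrees(np.arctan2(d[1],d[0]));L=np.linalg.norm(d);u=d/L
o=(f[:2]+b[:2])/2;print(f,b,L,yaw,'origin',o)
mc=np.array([plane('wrist',C(q),.006,s)[:2] for q in((42,118),(402,27),(516,590),(205,657))])
print(mc.round(4).tolist(),mc.mean(0),np.linalg.norm(np.roll(mc,-1,0)-mc,axis=1))
need(down(yaw),np.r_[o,.08]);need(down(yaw),np.r_[o,.010])
E
```

```text
[0.57367709 0.32189361 0.044     ] [0.41626562 0.3335122  0.038     ] 0.15783967052672815 -4.221364422530337 origin [0.49497136 0.3277029 ]
[[0.4085, 0.2445], [0.3888, 0.371], [0.6042, 0.4049], [0.6238, 0.2784]] [0.50631326 0.32471621] [0.12803476 0.21805412 0.12798098 0.21799175]
offset units [ 0.54  0.   -4.33] rot units(6deg) [-0.02 -0.01  0.07] mag deg 0.5
offset units [ 0.54  0.   -5.73] rot units(6deg) [-0.02 -0.01  0.07] mag deg 0.5
```

```bash
python3 -m jog '{"offset":[[0.18,0,-0.8],[0.18,0,-0.9],[0.18,0,-0.9],[0,0,-0.9],[0,0,-0.83],[0,0,-0.5],[0,0,-0.4],[0,0,-0.3],[0,0,-0.2],[0,0,0],[0,0,0]],"angular":[[0,0,0.07],[0,0,0],[0,0,0],[0,0,0],[0,0,0],[0,0,0],[0,0,0],[0,0,0],[0,0,0],[0,0,0],[0,0,0]],"jaw":[60,60,60,60,60,60,60,60,60,60,60]}'
python3 - <<'E'
from m3 import *
s=manip.state();need(down(-4.2),np.array([.495,.3277,.010]))
cv2.imwrite('pics/w10.png',manip.grab_frame('wrist'))
E
```

```text
time: 18.65
tool_pos: [0.4962, 0.3267, 0.013]
tool_rot: [0.708, -0.705, 0.026, -0.028]
contact_force: [0.5, -0.3, -1.2]
gripper_width: 0.704
offset units [-0.02  0.02 -0.06] rot units(6deg) [-0.04  0.03  0.02] mag deg 0.3
```

View pics/w10.png

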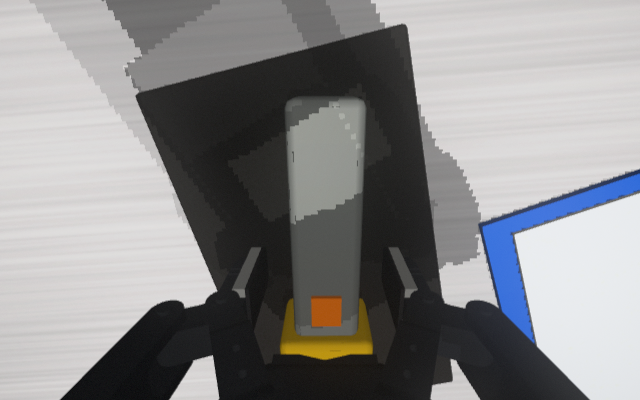

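```bash
python3 -m jog '{"offset":[[0,0,-0.04],[0,0,0],[0,0,0],[0,0,0],[0,0,0],[0,0,0],[0,0,0]],"angular":[[0,0,0],[0,0,0],[0,0,0],[0,0,0],[0,0,0],[0,0,0],[0,0,0]],"jaw":[60,0,0,0,0,0,0]}'
python3 -m jog '{"offset":[[0,0,0.2],[0,0,0.4],[0,0,0.6],[0,0,0.8],[0,0,0]],"angular":[[0,0,0],[0,0,0],[0,0,0],[0,0,0],[0,0,0]],"jaw":[0,0,0,0,0]}'
python3 - <<'E'
from m3 import *
cv2.imwrite('pics/w11.png',manip.grab_frame('wrist'));cv2.imwrite('pics/sc11.png',manip.grab_frame('scene'))
E
```

```text
time: 19.4
tool_pos: [0.4961, 0.3268, 0.0109]
tool_rot: [0.708, -0.705, 0.025, -0.027]
contact_force: [-0.8, 0.8, 5.7]
gripper_width: 0.367
time: 19.9
tool_pos: [0.4989, 0.3281, 0.1167]
tool_rot: [0.71, -0.704, 0.022, -0.03]
contact_force: [1.0, -0.8, -0.9]
gripper_width: 0.364
```

View pics/w11.png

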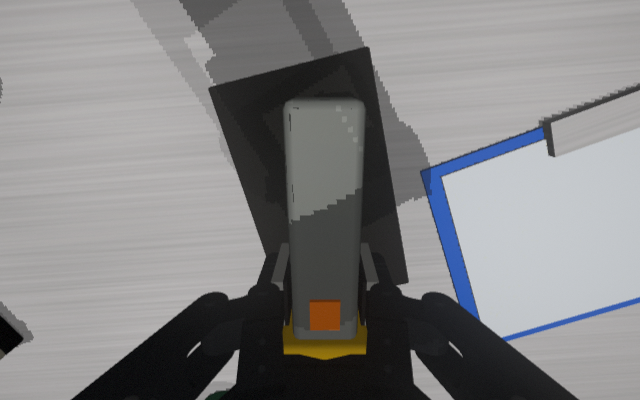

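View pics/sc11.png

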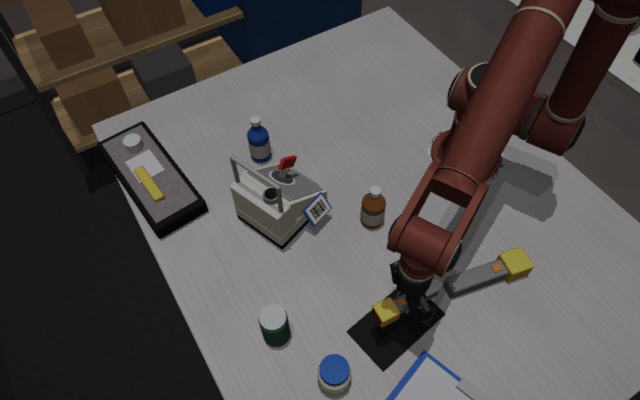

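```bash
python3 - <<'E'
from m3 import *
for nm,b,t,h in(('amber',(373,225),(376,190),.145),('blue',(261,160),(256,121),.16),('can',(275,344),None,.115),('jar',(334,388),None,.1)):
    print(nm,plane('scene',b,0),plane('scene',t,h) if t else '')
im=cv2.imread('pics/sc11.png');cv2.imwrite('pics/amb.png',cv2.resize(im[170:240,340:410],None,fx=8,fy=8))
print('side amber cap',plane('side',(269,209),.145))
lab=np.array([.5158,-.0281,.07]);N=Rs@[0,np.sin(np.radians(50)),np.cos(np.radians(50))]
d0=-np.array([0,0,1])+N*N[2];d0/=np.linalg.norm(d0);e=Rs[:,0]
for b in(-30,-15,0,15,30):
    d=d0*np.cos(np.radians(b))+e*np.sin(np.radians(b)); x=-N;R=np.c_[x,d,np.cross(x,d)]
    p=lab+.16*N+.014*d;print(b,d.round(3),p.round(3)); need(R,p)
E
```

```text
amber [0.38917391 0.0612852  0.        ] [0.38210815 0.04608848 0.145     ]
blue [ 0.54609179 -0.31534528  0.        ] [ 0.53789661 -0.32413389  0.16      ]
can [0.78721005 0.21442948 0.        ] 
jar [0.72086153 0.37768085 0.        ] 
side amber cap [0.37733514 0.03590524 0.145     ]
-30 [-0.664  0.344 -0.663] [0.463 0.091 0.164]
offset units [-0.65 -4.7   1.05] rot units(6deg) [ 0.04  8.41 -8.41] mag deg 71.4
-15 [-0.462  0.489 -0.74 ] [0.466 0.093 0.162]
offset units [-0.6  -4.66  1.03] rot units(6deg) [ 2.12  7.09 -9.44] mag deg 71.9
0 [-0.227  0.601 -0.766] [0.469 0.095 0.162]
offset units [-0.53 -4.63  1.02] rot units(6deg) [  4.19   5.67 -10.36] mag deg 75.2
15 [ 0.023  0.672 -0.74 ] [0.473 0.096 0.162]
offset units [-0.46 -4.61  1.03] rot units(6deg) [  6.24   4.16 -11.17] mag deg 80.7
30 [ 0.271  0.697 -0.663] [0.476 0.096 0.164]
offset units [-0.39 -4.61  1.05] rot units(6deg) [  8.28   2.56 -11.86] mag deg 88.1
```

View pics/amb.png

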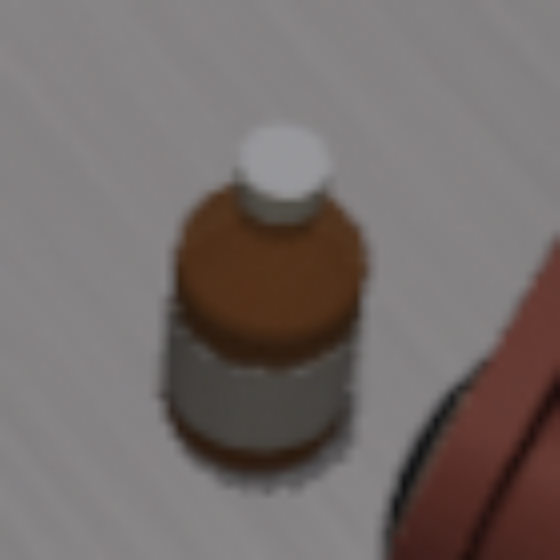

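```bash
python3 -m jog '{"offset":[[0,0,0.9],[0,0,0.9],[-0.1,-0.2,0.13],[-0.1,-0.3,0],[-0.1,-0.3,0],[-0.1,-0.3,0],[-0.1,-0.3,0],[-0.1,-0.3,0],[-0.1,-0.3,0],[-0.1,-0.3,0],[-0.1,-0.3,0],[-0.06,-0.3,0]],"angular":[[0,0,0],[0,0,0],[0.446,0.297,-0.798],[0.446,0.297,-0.798],[0.446,0.297,-0.798],[0.446,0.297,-0.798],[0.446,0.297,-0.798],[0.446,0.297,-0.798],[0.446,0.297,-0.798],[0.446,0.297,-0.798],[0.446,0.297,-0.798],[0.446,0.297,-0.798]],"jaw":[0,0,0,0,0,0,0,0,0,0,0,0]}'
python3 -m jog '{"offset":[[0,-0.3,0],[0,-0.3,0],[0,0,0],[0,0,0],[0,0,0]],"angular":[[0.446,0.297,-0.798],[0.446,0.297,-0.798],[0.446,0.297,-0.798],[0.446,0.297,-0.798],[0,0,0]],"jaw":[0,0,0,0,0]}'
cat > m4.py <<'E'
from m3 import *
lab=np.array([.5158,-.0281,.07]);N=Rs@[0,np.sin(np.radians(50)),np.cos(np.radians(50))]
d0=-np.array([0,0,1])+N*N[2];d0/=np.linalg.norm(d0);e=Rs[:,0]
b=15
d=d0*np.cos(np.radians(b))+e*np.sin(np.radians(b)); x=-N;RT=np.c_[x,d,np.cross(x,d)]
pT=lab+.16*N+.014*d
E
python3 - <<'E'
from m4 import *
print(manip.state()['joint_pos'].round(3))
need(RT,pT+.08*N);need(RT,pT)
for k in('side','scene','wrist'):cv2.imwrite(f'pics/{k}12.png',manip.grab_frame(k))
E
```

```text
time: 21.2
tool_pos: [0.4459, 0.1808, 0.2041]
tool_rot: [0.762, -0.452, 0.42, -0.196]
contact_force: [-0.5, -0.2, -1.3]
gripper_width: 0.367
time: 21.7
tool_pos: [0.4455, 0.151, 0.2031]
tool_rot: [0.73, -0.316, 0.551, -0.252]
contact_force: [0.9, 0.2, -2.1]
gripper_width: 0.365
[-0.253 -0.326  2.126  0.716  1.549 -0.609]
offset units [0.11 0.05 0.22] rot units(6deg) [-0.01 -0.07  0.02] mag deg 0.4
offset units [ 0.55 -1.1  -0.81] rot units(6deg) [-0.01 -0.07  0.02] mag deg 0.4
```

View pics/scene12.png

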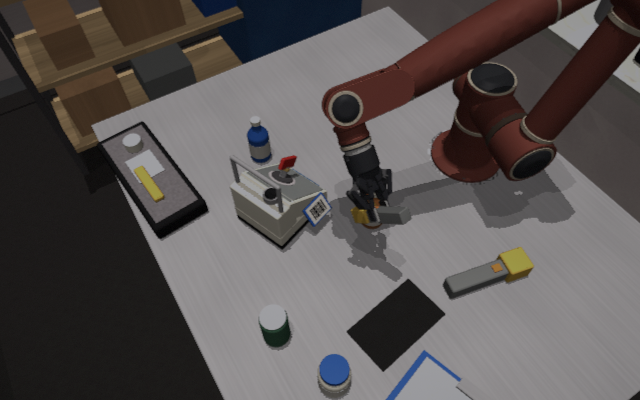

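View pics/side12.png

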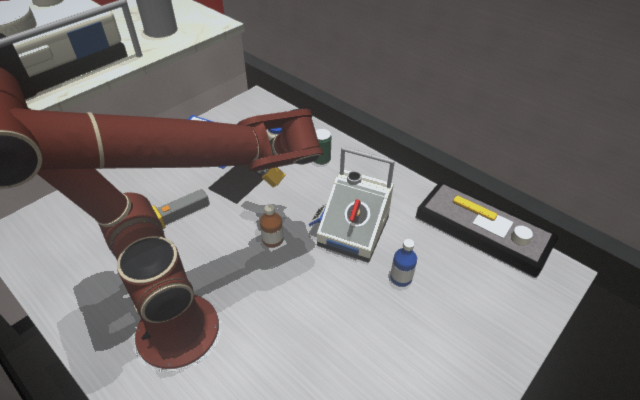

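View pics/wrist12.png

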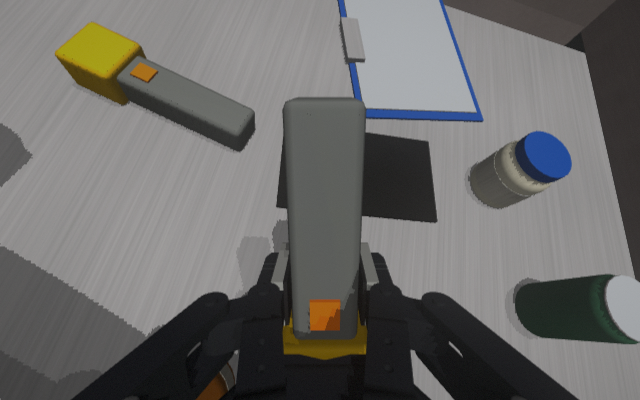

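```bash
python3 -m jog '{"offset":[[0.11,0.05,0.2],[0.1,-0.23,-0.2],[0.1,-0.23,-0.2],[0.1,-0.23,-0.2],[0.07,-0.23,-0.2],[0.05,-0.2,-0.18],[0,0,0],[0,0,0],[0,0,0]],"angular":[[0,-0.07,0],[0,0,0],[0,0,0],[0,0,0],[0,0,0],[0,0,0],[0,0,0],[0,0,0],[0,0,0]],"jaw":[0,0,0,0,0,0,0,0,0]}'
python3 - <<'E'
from m4 import *
need(RT,pT)
for k in('side','scene'):cv2.imwrite(f'pics/{k}13.png',manip.grab_frame(k))
im=cv2.imread('pics/scene13.png');cv2.imwrite('pics/sc13c.png',cv2.resize(im[140:260,260:420],None,fx=5,fy=5,interpolation=2))
im=cv2.imread('pics/side13.png');cv2.imwrite('pics/sd13c.png',cv2.resize(im[140:260,240:400],None,fx=5,fy=5,interpolation=2))
E
```

```text
time: 22.75
tool_pos: [0.4744, 0.0984, 0.1684]
tool_rot: [0.734, -0.315, 0.545, -0.253]
contact_force: [-1.3, -0.6, -1.7]
gripper_width: 0.363
offset units [-0.03 -0.05 -0.12] rot units(6deg) [-0.01  0.08 -0.01] mag deg 0.5
```

View pics/sc13c.png

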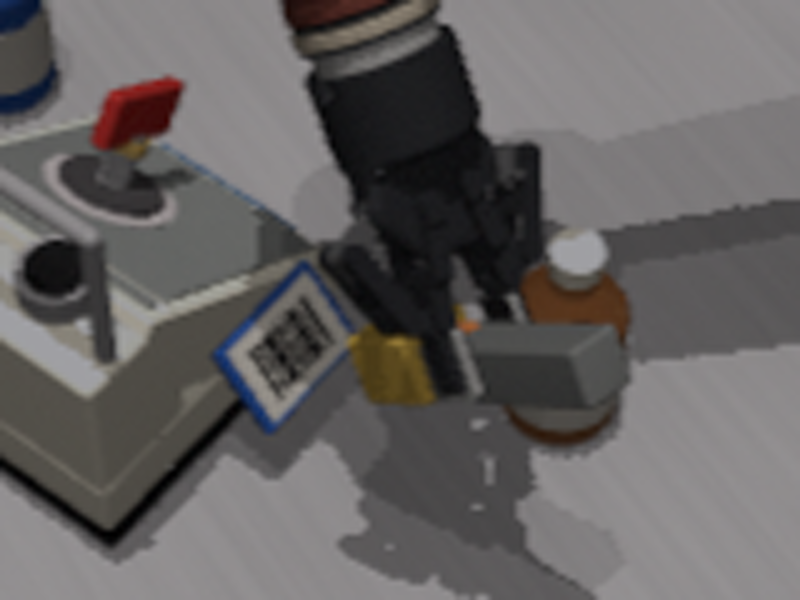

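View pics/sd13c.png

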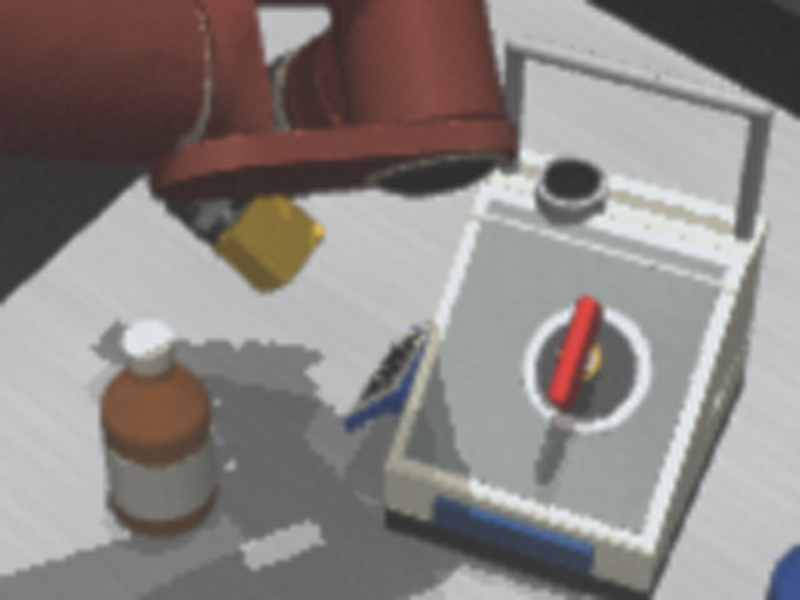

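```bash
python3 -m jog '{"offset":[[-0.03,-0.05,-0.12],[0,0,0],[0,0,0],[0,0,0],[0,0,0],[0,0,0],[0,0,0],[0,0,0],[0,0,0],[0,0,0],[0,0,0],[0,0,0]],"angular":[[0,0.08,0],[0,0,0],[0,0,0],[0,0,0],[0,0,0],[0,0,0],[0,0,0],[0,0,0],[0,0,0],[0,0,0],[0,0,0],[0,0,0]],"jaw":[0,0,0,0,0,0,0,0,0,0,0,0]}'
python3 - <<'E'
from m4 import *
need(RT,pT)
R,p=tcpR(); o=p+R@[-.001,.005,0]; Rsn=np.c_[R[:,0],R[:,2],-R[:,1]]; print('label in scanner',Rsn.T@(lab-o),'angle',np.arccos(-R[:,0]@N))
f=o+Rsn@[.08,0,.038]; 
for q in([.08,.023,.038],[.08,-.023,.038],[.032,.023,.038],[-.08,0,.032]): print(q,'scene px',proj('scene',o+Rsn@q))
im=manip.grab_frame('scene');cv2.imwrite('pics/sc14c.png',cv2.resize(im[140:260,260:420],None,fx=5,fy=5,interpolation=2))
E
```

```text
time: 24.05
tool_pos: [0.4726, 0.0955, 0.1617]
tool_rot: [0.731, -0.316, 0.549, -0.252]
contact_force: [-0.4, -0.3, -1.4]
gripper_width: 0.361
offset units [0.   0.01 0.02] rot units(6deg) [-0.01 -0.01 -0.  ] mag deg 0.1
label in scanner [0.16019495 0.00057456 0.01942789] angle 0.0013024909670408622
[0.08, 0.023, 0.038] scene px [327.34381761 206.97398002]
[0.08, -0.023, 0.038] scene px [340.03435162 199.09473021]
[0.032, 0.023, 0.038] scene px [339.15493104 207.46645688]
[-0.08, 0, 0.032] scene px [377.22822335 206.62724868]
```

View pics/sc14c.png

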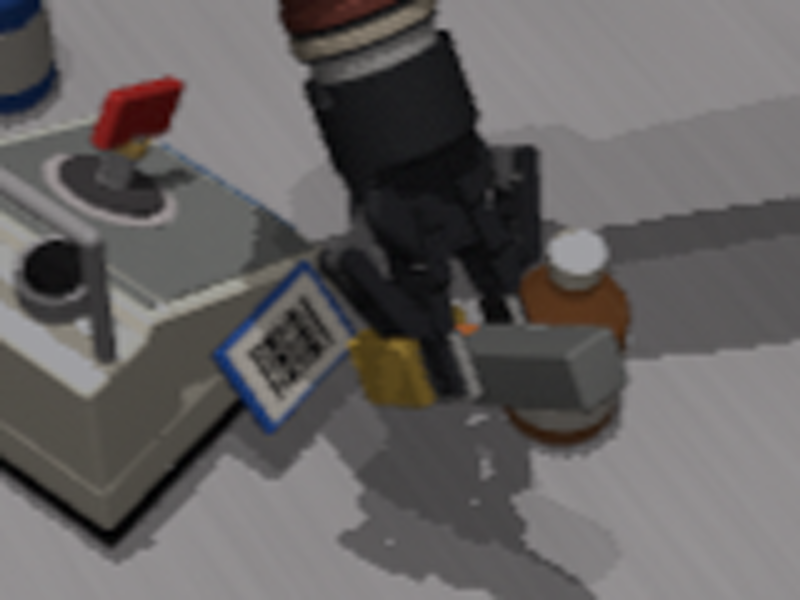

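```bash
python3 -m jog '{"offset":[[0,0,0],[0,0,0],[0,0,0],[0,0,0],[-0.05,0.15,0.13],[-0.09,0.23,0.2],[-0.1,0.23,0.2],[-0.1,0.23,0.2],[-0.1,0.23,0.2],[0,0.2,0.2],[0,0.2,0.2]],"angular":[[0,0,0],[0,0,0],[0,0,0],[0,0,0],[0,0,0],[0,0,0],[0,0,0],[0,0,0],[0,0,0],[0,0,0],[0,0,0]],"jaw":[0,0,0,0,0,0,0,0,0,0,0]}'
python3 - <<'E'
from m4 import *
need(down(-4.2),np.array([.503,.326,.15]))
E
```

```text
time: 25.2
tool_pos: [0.4505, 0.1698, 0.2291]
tool_rot: [0.732, -0.316, 0.549, -0.252]
contact_force: [0.5, -0.3, -1.8]
gripper_width: 0.362
offset units [ 1.05  3.12 -1.58] rot units(6deg) [-6.26 -4.13 11.2 ] mag deg 80.9
```

```bash
python3 -m jog '{"offset":[[0.08,0.25,0],[0.08,0.25,0],[0.08,0.25,0],[0.08,0.25,0],[0.08,0.25,0],[0.08,0.25,0],[0.08,0.25,0],[0.08,0.25,0],[0.08,0.25,0],[0.08,0.25,0],[0.08,0.2,0],[0.08,0.2,0]],"angular":[[-0.447,-0.295,0.8],[-0.447,-0.295,0.8],[-0.447,-0.295,0.8],[-0.447,-0.295,0.8],[-0.447,-0.295,0.8],[-0.447,-0.295,0.8],[-0.447,-0.295,0.8],[-0.447,-0.295,0.8],[-0.447,-0.295,0.8],[-0.447,-0.295,0.8],[-0.447,-0.295,0.8],[-0.447,-0.295,0.8]],"jaw":[0,0,0,0,0,0,0,0,0,0,0,0]}'
python3 -m jog '{"offset":[[0.05,0.1,-0.4],[0.04,0.1,-0.4],[0,0,-0.4],[0,0,0]],"angular":[[-0.447,-0.295,0.8],[-0.447,-0.295,0.8],[0,0,0],[0,0,0]],"jaw":[0,0,0,0]}'
python3 - <<'E'
from m4 import *
need(down(-4.2),np.array([.503,.326,.012]))
cv2.imwrite('pics/w15.png',manip.grab_frame('wrist'))
E
```

```text
time: 26.4
tool_pos: [0.4987, 0.3154, 0.2286]
tool_rot: [0.733, -0.669, 0.107, -0.061]
contact_force: [-0.1, -0.3, -2.2]
gripper_width: 0.36
time: 26.8
tool_pos: [0.5006, 0.3243, 0.1645]
tool_rot: [-0.706, 0.708, -0.028, 0.023]
contact_force: [-0.4, -0.2, -3.1]
gripper_width: 0.364
offset units [ 0.05  0.03 -3.05] rot units(6deg) [ 0.03 -0.07 -0.  ] mag deg 0.4
```

View pics/w15.png

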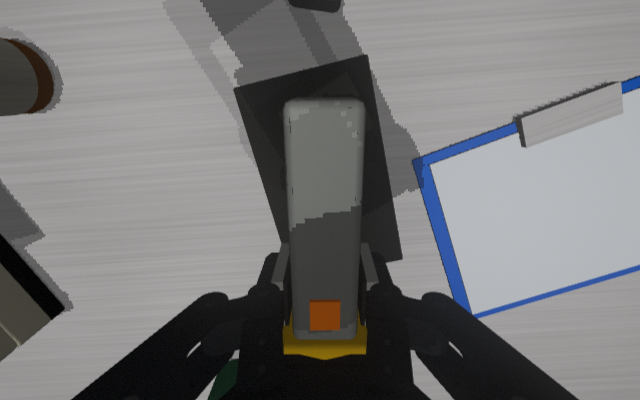

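Still held in the same place in the jaws (tail at (325,100), tag at (325,315)), so no slip. Lowering slowly.

```bash
python3 -m jog '{"offset":[[0.05,0.03,-0.5],[0,0,-0.6],[0,0,-0.6],[0,0,-0.5],[0,0,-0.3],[0,0,-0.15],[0,0,-0.1],[0,0,-0.1],[0,0,0],[0,0,0]],"angular":[[0.03,-0.07,0],[0,0,0],[0,0,0],[0,0,0],[0,0,0],[0,0,0],[0,0,0],[0,0,0],[0,0,0],[0,0,0]],"jaw":[0,0,0,0,0,0,0,0,0,0]}'
python3 - <<'E'
from m4 import *
need(down(-4.2),np.array([.503,.326,.011]))
E
```

```text
time: 27.85
tool_pos: [0.5062, 0.3258, 0.0265]
tool_rot: [0.708, -0.705, 0.023, -0.029]
contact_force: [-0.3, -0.5, -1.5]
gripper_width: 0.363
offset units [-0.06  0.   -0.31] rot units(6deg) [-0.03  0.08  0.  ] mag deg 0.5
```

```bash
python3 -m jog '{"offset":[[0,0,-0.08],[0,0,-0.08],[0,0,-0.06],[0,0,-0.04],[0,0,0],[0,0,0]],"angular":[[-0.03,0.08,0],[0,0,0],[0,0,0],[0,0,0],[0,0,0],[0,0,0]],"jaw":[0,0,0,0,0,0]}'
```

```text
time: 28.45
tool_pos: [0.5055, 0.3255, 0.0126]
tool_rot: [-0.706, 0.707, -0.027, 0.026]
contact_force: [-0.7, -0.2, -2.3]
gripper_width: 0.363
```

```bash
python3 -m jog '{"offset":[[0,0,-0.03],[0,0,-0.02],[0,0,0],[0,0,0]],"angular":[[0,0,0],[0,0,0],[0,0,0],[0,0,0]],"jaw":[0,0,0,0]}'
```

```text
time: 28.85
tool_pos: [0.5058, 0.3257, 0.0109]
tool_rot: [-0.707, 0.707, -0.026, 0.026]
contact_force: [-3.4, -1.3, 5.4]
gripper_width: 0.365
```

Contact (force changed from −2 to +5 N). Release and rise.

```bash
python3 -m jog '{"offset":[[0,0,0],[0,0,0],[0,0,0],[0,0,0],[0,0,0.3],[0,0,0.5],[0,0,0.9],[-0.5,0,0.9],[-0.5,0,0.9],[0,0,0.9],[0,0,0]],"angular":[[0,0,0],[0,0,0],[0,0,0],[0,0,0],[0,0,0],[0,0,0],[0,0,0],[0,0,0],[0,0,0],[0,0,0],[0,0,0]],"jaw":[40,60,60,60,60,60,60,60,60,60,60]}'
python3 - <<'E'
from m4 import *
for k in('wrist','side','scene'):cv2.imwrite(f'pics/{k}16.png',manip.grab_frame(k))
E
```

```text
time: 29.95
tool_pos: [0.46, 0.3276, 0.238]
tool_rot: [0.709, -0.704, 0.021, -0.03]
contact_force: [1.3, 0.6, 0.4]
gripper_width: 0.702
```

View pics/wrist16.png

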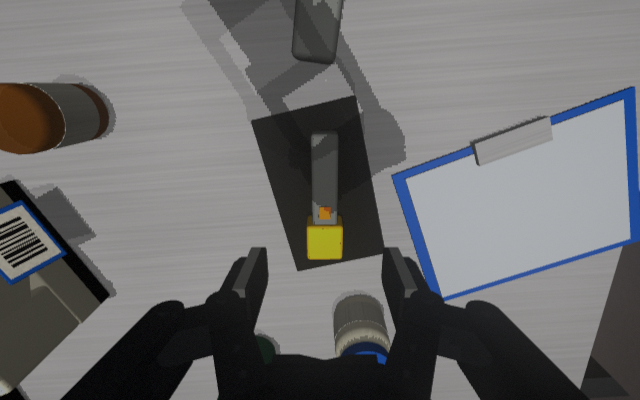

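View pics/side16.png

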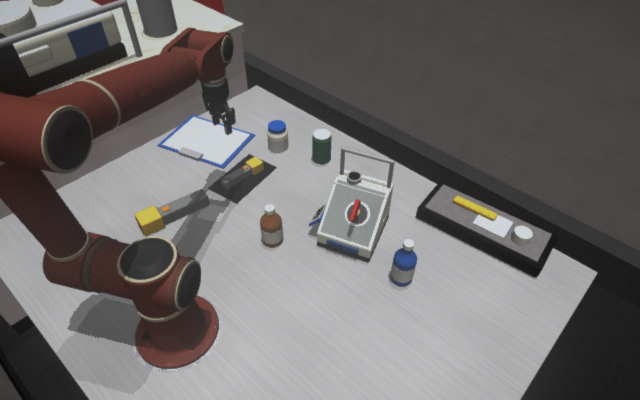

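View pics/scene16.png

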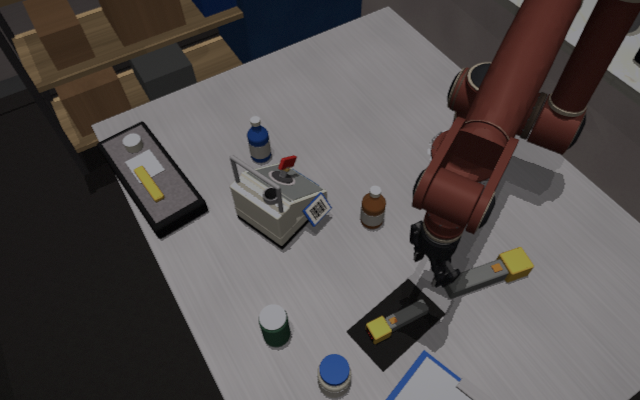

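```bash
python3 - <<'E'
from m4 import *
s=manip.state();f=plane('wrist',(325,259.5),.044,s);b=plane('wrist',(324.5,132),.038,s)
o=(f+b)[:2]/2-np.array([.5063,.3247]);a=np.radians(8.9);print(np.linalg.norm(f-b),'off mat',o,'along',o@[np.cos(a),np.sin(a)],'across',o@[-np.sin(a),np.cos(a)])
print(s['contact_force'],s['time']); print(manip.job_done())
E
```

```text
0.15568223980803825 off mat [-0.01245143 -0.00076594] along -0.012420007134107673 across 0.0011696474878595295
[ 0.8511262  -0.15867921 -1.03407816] 30.1
the job is handed in; nothing more can be done
None
```

I wound the key to its stop, held the scanner at the label, and laid it back on its mat. I handed the job in at 30.1 s; the hand-in gave no verdict.

- **Key:** The wing started about 27° round from its zero line. I turned it clockwise in two grips. In the second grip the pads turned about 6° further while the wing stayed put, so I took that as the stop. After letting go, the wing measured within 2° of the full turn, and it looked unchanged in the last views.
- **Scan:** I took the smaller scanner from the mat and held it still for over 1 s. By the arm's pose, its window was 80 mm from the label, the beam was within 1 mm of the label's centre and it was square to within 0.1°. The overhead view suggested it sat a few mm further back than the arm's pose said, still well within the allowed range.
- **Placing:** I set the scanner down slowly, with a contact force of about 5 N. In the last pictures it lay flat and right way up, about 12 mm along and 1 mm across from the mat's middle. The gripper was clear of everything.
- **Bystanders:** The bottles, jar and can looked unmoved by eye in the last pictures. I did not measure their positions again.

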